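# Grease a shaft bearing with a push greaser

## Task

Take the dust cap off the bearing's leaning grease nipple and hang it by its eye on the pin of the wooden post, letting go of it there. Then pick up the push greaser, press its mouth squarely onto the nipple, along the nipple's own lean, until it snaps over, and push it fully home against the spring. Finish while still gripping the greaser and holding it fully home: do not let go; leave the mug, wax tin, oil can and wooden bung where they are.

Things in the scene. Friction and masses are not known exactly. Their poses are not given: they have to be found in the camera images.
- bearing: grey pillow block with a steel stub shaft, fixed to the bench, base 85 x 120 x 14 mm, shaft 110 mm long along its y at 42 mm height. Origin under the centre of its base; at yaw 0 its nipple leans 25 degrees from upright towards the robot (its own -x)
- nipple_seat (a point): centre of the round flat collar (34 mm across) at the foot of the grease nipple, about 82 mm above the bench; its z axis is the nipple's axis and points out of the nipple. From the collar the nipple's 13 mm stem stands 14.5 mm, with three sprung balls 9.5 mm from the collar that span 19 mm across; the sprung 10 mm nose with its tapered tip stands 27 mm from the collar
- nose (a joint): how far the nipple's sprung nose is pushed in, m: 0 free, about 0.012 with the greaser fully home; its spring pushes back with 3.6 N at first and 9 N at home. Pushing the greaser over the balls takes about 8 to 14 N, 11 mm from home; the push falls off as it snaps over, about 5 mm from home, and rises to 9 N at the collar, which is rigid
- latch_0 (a joint): how far the first sprung ball of the nipple is pressed inward, m: 0 out; the balls are pressed in as the greaser's lip passes and spring out again behind it when it snaps over
- latch_1 (a joint): the same for the second ball
- latch_2 (a joint): the same for the third ball
- cap_center (a point): black dust cap sitting loosely over the nipple: a cup 28 mm across and 35 mm high, open below; this point is at its centre, 17.5 mm above its rim, on its axis. z is the cup's axis, out of the closed top; x points to its eye. It rests with its rim on the nipple's collar and slides off along the nipple's axis after 35 mm
- cap_eye (a point): centre of the hole of the cap's eye, 40 mm along the cap's x from its axis and 15.5 mm above the cap's centre; the eye is a flat ring 4 mm thick, 30 mm across, with an 18 mm hole, level with the cap's closed top
- post_rest (a point): centre of the flat top (20 mm across) of the fixed wooden post, 75 mm above the bench; a steel pin 9 mm thick stands 25 mm above this point. The post's foot is 68 mm across. An eye hung on the pin lies on this top and the cup then leans against the post
- greaser_center (a point): push greaser standing loose on the bench mouth down, 80 mm tall, 0.25 kg: this point is half-way up, on its axis. Below a round skirt 40 mm across and 20 mm high, whose top is a shoulder for the fingertips; above it a square barrel 26 x 26 mm from 20 to 72 mm height, its flats square to the x and y axes; round end cap on top. z points up, away from the mouth
- greaser_mouth (a point): centre of the greaser's mouth, at its underside, 40 mm below its centre. A 3 mm lip with a 16 mm hole, behind it a bore of 21 mm, closed 15 mm from the mouth. Fully home the mouth lies on the nipple's collar
- mug: white enamel mug, 82 mm across, 80 mm high, stands at the left; leave it. Origin under its centre
- wax_tin: flat round tin with a red lid, 66 mm across, 27 mm high, near the front edge; leave it. Origin under its centre
- oil_can: tinplate oil can, 166 mm high, at the back right; leave it. Origin under its centre
- bung: tapered wooden bung, 50 mm across, 36 mm high, near the front edge; leave it. Origin under its centre
Things that resemble listed ones, but are neither listed nor needed, are in the scene too. What is shaped like the part that bears greaser_center but red is not meant.

How it is judged:
By the outcome, as a careful person would: the job done as asked, in the order asked, and still so for the second after the job is handed in, while the arm keeps its last pose, push and grip.
It also fails if it takes over 51 s, if anything falls off the work surface, if the arm or the gripper's body presses on something with over 40 N, if the wrist force passes 120 N, or if a joint passes its speed limit or range.

## Robot

A 6-joint arm with a two-finger parallel gripper is mounted at the origin on a cart in front of the work surface, level with it; the furniture and walls round the work are solid. World frame = base frame: x ahead of the robot, y to its left, z up, the work surface at z = 0. Lengths are in m, angles in rad, forces in N, time in s.
With the tool pointing down it reaches from about 0.375 to 0.9 m from the base axis. Payload 3.1 kg.
Tool frame: the origin (TCP) lies between the finger pads; the fingertips stand 8 mm ahead of it and the grasp point (between the pads) lies 11 mm behind it; z points along the fingers, y is the line along which they close (so a half turn about z gives the same grasp; the last joint's range is limited). The gripper opens to 85 mm and grips with 20 to 120 N. Pads are 22 mm wide; open, the fingers measure 114 mm over their backs; the gripper's body (76 mm by 85 mm) begins 54 mm behind the grasp point. The pads swing forward as they close: fully open they stand 13 mm farther back than shut.
Start: joints at [-1.427, 0.527, 1.433, -0, 1.181, -0.178], TCP at [0.198, -0.593, 0.206] pointing down, gripper open.
Joint ranges: [-3.08, 3.08], [-0.75, 2.2], [0.22, 2.44], [-1.43, 4.57], [0, 2.65], [-2.85, 2.85]. Speed limits (rad/s): [2.79, 2.79, 3.14, 3.14, 3.14, 3.14].

## Interface

Orientations are given as a unit quaternion [x, y, z, w].
In Python, from station import readout, cams, sign_off gives the robot as it stands.
- The arm moves only by the tool send_rows, never from a script. Its argument "commands" is text: rows parted by semicolons, each of 5 numbers parted by spaces: the finger opening in mm, from 0 to 85.4, then the shift along the tool's x, y, z each as a share of 0.02 m, from -1 to 1, then the turn about the tool's z as a share of 4 degrees, from -1 to 1. In form: grip dx dy dz spin; .... A call has 1 to 20 rows; each row shifts and turns the commanded pose from where the row before left it, along the tool's axes as they then stand; what a row does not reach is not made up. A row lasts 1/12 s, in which the tool goes at most 41.7 mm and 7.16 degrees, less where a joint would pass 70% of its speed; a pose out of reach is approached as far as the arm can. A call with a number of a shift or a turn outside -1 to 1 is refused whole. A call with a gripper value outside its range is refused whole. The fingers move at their own pace and stop on an object; "grip_force" is the grip in N (left out, the last holds). Time passes only in rows, so rows that do not move let the fingers close. It gives the time, the measured TCP pose, the force, the opening and the grip force at its end, in the units of the state.
- readout.sense(): the state, without advancing time (a new reading comes with each control period).
- cams.snapshot(name): name is "scene" or "top" or "wrist"; returns a dict with "pixels" (420x560x3 uint8, red, green, blue), "intrinsics" (3x3 intrinsics, pixels), "eye" and "rotation" of the camera in the world. Camera axes: x right, y down, z forward; pixel columns grow to the right and rows downward; lengths in m; the calibration is good to about 2 mm. A picture is of the moment at which its call begins. There is no depth.
- sign_off(): hands the job in; it is judged then, once.
The state is a dict: "t": time; "q": joint angles; "qd": joint speeds; "tau": joint torques, N m; "tcp_pos": TCP position; "tool_rot": TCP orientation; "force": force on the tool from outside, world axes, zero at the start; "ft_torque": the same for the moment, N m; "finger_gap": opening from 0.0 (shut) to 1.0 (fully open); "gripper_force": force on a finger pad.
Only numpy, scipy, OpenCV 4.12 (cv2) and the standard library are available. Lean on these libraries where they do the work, as an engineer would, in place of code of your own. Each camera call takes 0.05 s, during which the arm holds its last target. There are 200 camera calls.

## Working session

There is one attempt and no reset: what is moved stays moved. The work goes in short steps, Python scripts to look and compute and a tool call to move; the robot and the scene stay as the last step left them, time stands still between calls to the robot, and variables do not carry over. Pictures are saved under pics/ and viewed, at most 10 in all, crops included, and the job is handed in when it is done.

Besides the shell and the picture viewer there is one more tool, called after "Emit:" by a JSON object that holds its "op" and its "data", one argument or row to a line. send_rows: Moves the arm, as the interface text tells. Its arguments: {"type":"object","properties":{"commands":{"type":"string"},"grip_force":{"type":"number"}},"required":["commands"]}

```bash
ls; mkdir -p pics
cat > h.py <<'E'
import numpy as np, cv2
from station import readout, cams, sign_off
def snap(n,f):
    s=cams.snapshot(n); cv2.imwrite(f'pics/{f}.png',s['pixels'][:,:,::-1]); np.savez(f'pics/{f}.npz',**{k:np.array(s[k]) for k in('intrinsics','eye','rotation','pixels')}); return s
def load(f): return np.load(f'pics/{f}.npz')
def ray(s,u,v):
    d=np.array(s['rotation'])@np.linalg.solve(s['intrinsics'],[u,v,1.]); return np.array(s['eye']),d/np.linalg.norm(d)
def onz(s,u,v,z):
    e,d=ray(s,u,v); return e+d*(z-e[2])/d[2]
def proj(s,p):
    c=s['intrinsics']@(np.array(s['rotation']).T@(np.array(p)-s['eye'])); return c[:2]/c[2]
def tri(*sps):
    A=np.zeros((3,3));b=np.zeros(3)
    for s,u,v in sps:
        e,d=ray(s,u,v);P=np.eye(3)-np.outer(d,d);A+=P;b+=P@e
    return np.linalg.solve(A,b)
def crop(f,o,x0,y0,x1,y1,k):
    cv2.imwrite(f'pics/{o}.png',cv2.resize(cv2.imread(f'pics/{f}.png')[y0:y1,x0:x1],None,fx=k,fy=k,interpolation=cv2.INTER_CUBIC))
E
python3 - <<'E'
from h import *
print(readout.sense())
for n in('scene','top'):
    s=snap(n,n+'0'); print(n,s['eye'],np.round(s['rotation'],3).tolist(),s['intrinsics'])
a=cv2.imread('pics/scene0.png');b=cv2.imread('pics/top0.png')
E
```

```text
pics
{'t': 0.0, 'q': array([-1.42645904e+00,  5.28463743e-01,  1.43391253e+00,  2.13051182e-05,
        1.18139166e+00, -1.78495364e-01]), 'qd': array([-0.00170426, -0.00061236,  0.00019939,  0.00149265,  0.00101541,
       -0.000808  ]), 'tau': array([ 6.89296612e-04, -4.42343223e+01, -1.78020877e+01, -2.28701210e-04,
        8.52970668e-03,  1.68166729e-06]), 'tcp_pos': array([ 0.19820763, -0.59192292,  0.20453191]), 'tool_rot': array([ 9.87000715e-01,  1.60712185e-01,  2.84242022e-05, -1.08731570e-03]), 'force': array([ 0.1171435 , -0.02980159,  0.44900361]), 'ft_torque': array([ 0.01837681,  0.02604575, -0.02056159]), 'gripper_force': 0.0, 'finger_gap': 1.0046754229063637}
scene [0.14655851 0.6029106  0.90992616] [-0.24, 0.903, -0.342, 0.101] [[381.89143936   0.         279.15491921]
 [  0.         381.89143936 208.41489874]
 [  0.           0.           1.        ]]
top [0.45796822 0.01673973 1.41870878] [-0.697, 0.716, -0.026, 0.016] [[432.25525977   0.         281.87824636]
 [  0.         432.25525977 208.01929193]
 [  0.           0.           1.        ]]
```

View pics/scene0.png

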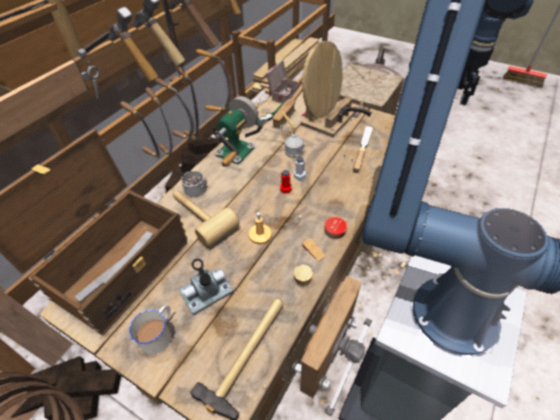

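View pics/top0.png

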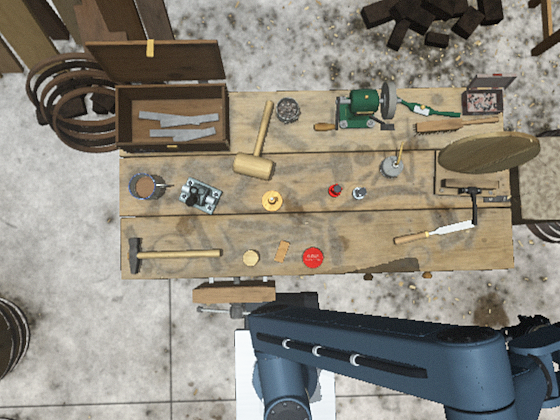

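```bash
sed -i 's/^import numpy as np, cv2/import numpy as np, cv2\nfrom scipy.spatial.transform import Rotation as R\nM=lambda s:R.from_quat(s["rotation"]).as_matrix()/; s/np.array(s\[.rotation.\])/M(s)/g' h.py
python3 - <<'E'
from h import *
s=load('scene0');t=load('top0')
print(M(s).round(2).tolist())
a=s['pixels'];b=t['pixels']
def c(im,x,y,w=70,h=52):return cv2.resize(im[y:y+h,x:x+w],(400,297),interpolation=cv2.INTER_CUBIC)
o=np.vstack([np.hstack([c(a,170,258),c(a,225,195)]),np.hstack([c(b,165,170),c(a,260,145)])])
cv2.imwrite('pics/c1.png',o[:,:,::-1])
print('greaser',onz(t,360,192,.08),onz(s,300,165,.08)); print('post',onz(t,272,199,.1),onz(s,259,214,.1)); print('brg',onz(t,200,197,.03))
E
```

```text
[[-0.86, -0.36, 0.35], [-0.5, 0.65, -0.57], [-0.02, -0.67, -0.75]]
greaser [ 0.58138715 -0.24822037  0.08      ] [ 0.56847466 -0.22624257  0.08      ]
post [0.56497842 0.02637228 0.1       ] [0.56207557 0.03089425 0.1       ]
brg [0.58309522 0.25810604 0.03      ]
```

View pics/c1.png

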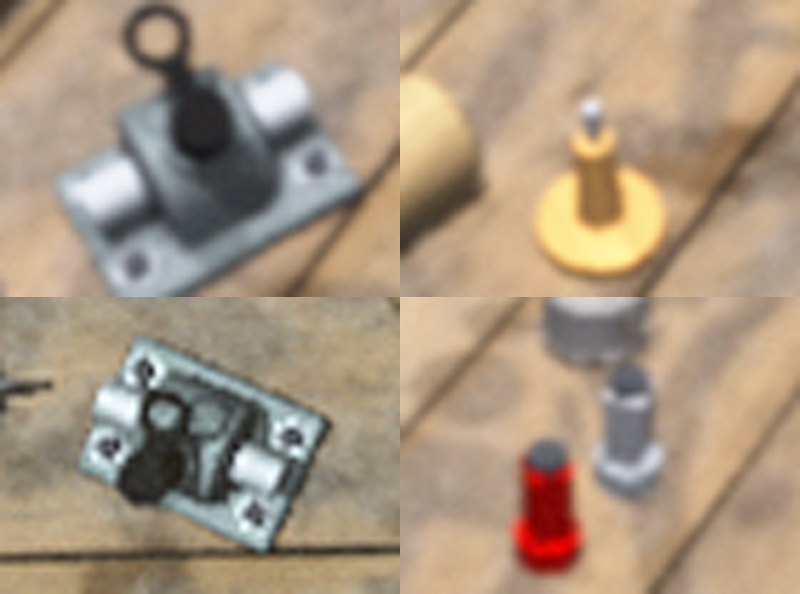

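```bash
cat >> h.py <<'E'
def psi(q): x=R.from_quat(q).as_matrix()[:,0]; return np.degrees(np.arctan2(x[1],x[0]))
def plan(p,ps,grip,n=None,p0=None,ps0=None):
    """equal world steps to p with heading ps; spin first-k rows"""
    s=readout.sense(); p0=s['tcp_pos'] if p0 is None else np.array(p0); ps0=psi(s['tool_rot']) if ps0 is None else ps0
    d=np.array(p)-p0; dp=-(ps-ps0)
    n=n or int(np.ceil(max(np.linalg.norm(d)/.0195,abs(dp)/4,1))); out=[]; h=ps0
    for i in range(n):
        a=np.radians(h); x=[np.cos(a),np.sin(a),0];y=[np.sin(a),-np.cos(a),0];w=d/n/.02
        out.append(f'{grip} {w@x:.2f} {w@y:.2f} {-w[2]:.2f} {dp/n/4:.2f}'); h-=dp/n
    # group
    k=0;L=[]
    for i in range(0,n,20): L.append('; '.join(out[i:i+20]))
    print(n,'rows',np.round(d,4),round(dp,1)); print('\n'.join(L))
E
python3 - <<'E'
from h import *
s=load('scene0');t=load('top0')
c=tri((s,205.4,279),(t,191.6,200.3));e=tri((s,197.5,264.5),(t,193.9,190));print('cap',c,'eye',e)
print(proj(t,c),proj(s,e))
print('pin',onz(s,258.3,213,.1))
plan([.50,.22,.30],155.4,85)
E
```

```text
cap [0.5672687  0.27222884 0.09518802] eye [0.59591703 0.25975324 0.12157591]
[191.71941441 200.45206036] [197.23880605 264.49843063]
pin [0.56578877 0.02870242 0.1       ]
45 rows [0.3018 0.812  0.0954] -136.9
85 0.60 -0.75 -0.11 -0.76; 85 0.64 -0.72 -0.11 -0.76; 85 0.68 -0.68 -0.11 -0.76; 85 0.72 -0.64 -0.11 -0.76; 85 0.75 -0.61 -0.11 -0.76; 85 0.78 -0.56 -0.11 -0.76; 85 0.81 -0.52 -0.11 -0.76; 85 0.84 -0.48 -0.11 -0.76; 85 0.86 -0.43 -0.11 -0.76; 85 0.88 -0.39 -0.11 -0.76; 85 0.90 -0.34 -0.11 -0.76; 85 0.92 -0.29 -0.11 -0.76; 85 0.93 -0.24 -0.11 -0.76; 85 0.94 -0.19 -0.11 -0.76; 85 0.95 -0.14 -0.11 -0.76; 85 0.96 -0.09 -0.11 -0.76; 85 0.96 -0.04 -0.11 -0.76; 85 0.96 0.01 -0.11 -0.76; 85 0.96 0.06 -0.11 -0.76; 85 0.96 0.11 -0.11 -0.76
85 0.95 0.16 -0.11 -0.76; 85 0.94 0.21 -0.11 -0.76; 85 0.93 0.26 -0.11 -0.76; 85 0.91 0.31 -0.11 -0.76; 85 0.89 0.36 -0.11 -0.76; 85 0.87 0.41 -0.11 -0.76; 85 0.85 0.45 -0.11 -0.76; 85 0.82 0.50 -0.11 -0.76; 85 0.80 0.54 -0.11 -0.76; 85 0.77 0.58 -0.11 -0.76; 85 0.74 0.62 -0.11 -0.76; 85 0.70 0.66 -0.11 -0.76; 85 0.67 0.70 -0.11 -0.76; 85 0.63 0.73 -0.11 -0.76; 85 0.59 0.76 -0.11 -0.76; 85 0.55 0.79 -0.11 -0.76; 85 0.50 0.82 -0.11 -0.76; 85 0.46 0.85 -0.11 -0.76; 85 0.41 0.87 -0.11 -0.76; 85 0.37 0.89 -0.11 -0.76
85 0.32 0.91 -0.11 -0.76; 85 0.27 0.92 -0.11 -0.76; 85 0.22 0.94 -0.11 -0.76; 85 0.17 0.95 -0.11 -0.76; 85 0.12 0.95 -0.11 -0.76
```

Emit:
{"op": "send_rows", "data": {
  "commands": "85 0.6 -0.7 -0.1 -0.76; 85 0.6 -0.7 -0.1 -0.76; 85 0.7 -0.7 -0.1 -0.76; 85 0.7 -0.6 -0.1 -0.76; 85 0.75 -0.6 -0.1 -0.76; 85 0.8 -0.6 -0.1 -0.76; 85 0.8 -0.5 -0.1 -0.76; 85 0.8 -0.5 -0.1 -0.76; 85 0.9 -0.4 -0.1 -0.76; 85 0.9 -0.4 -0.1 -0.76; 85 0.9 -0.3 -0.1 -0.76; 85 0.9 -0.3 -0.1 -0.76; 85 0.9 -0.2 -0.1 -0.76; 85 0.9 -0.2 -0.1 -0.76; 85 0.95 -0.1 -0.1 -0.76; 85 0.95 -0.1 -0.1 -0.76; 85 0.95 0 -0.1 -0.76; 85 0.95 0 -0.1 -0.76; 85 0.95 0.1 -0.1 -0.76; 85 0.95 0.1 -0.1 -0.76"
}}

```text
t: 1.77
tcp_pos: [0.3343, -0.2361, 0.2454]
tool_rot: [0.769, 0.639, 0.0, -0.0]
force: [-0.3, -0.0, -0.5]
finger_gap: 0.994
gripper_force: 0.0
```

Emit:
{"op": "send_rows", "data": {
  "commands": "85 0.95 0.2 -0.1 -0.76; 85 0.95 0.2 -0.1 -0.76; 85 0.9 0.3 -0.1 -0.76; 85 0.9 0.3 -0.1 -0.76; 85 0.9 0.4 -0.1 -0.76; 85 0.9 0.4 -0.1 -0.76; 85 0.85 0.45 -0.1 -0.76; 85 0.8 0.5 -0.1 -0.76; 85 0.8 0.5 -0.1 -0.76; 85 0.8 0.6 -0.1 -0.76; 85 0.7 0.6 -0.1 -0.76; 85 0.7 0.7 -0.1 -0.76; 85 0.7 0.7 -0.1 -0.76; 85 0.6 0.7 -0.1 -0.76; 85 0.6 0.8 -0.1 -0.76; 85 0.5 0.8 -0.1 -0.76; 85 0.5 0.8 -0.1 -0.76; 85 0.4 0.9 -0.1 -0.76; 85 0.4 0.9 -0.1 -0.76; 85 0.3 0.9 -0.1 -0.76"
}}

```text
t: 3.43
tcp_pos: [0.4743, 0.123, 0.2852]
tool_rot: [0.34, 0.94, -0.0, -0.001]
force: [0.1, 0.7, -0.7]
finger_gap: 0.989
gripper_force: 0.0
```

Emit:
{"op": "send_rows", "data": {
  "commands": "85 0.3 0.9 -0.1 -0.76; 85 0.2 0.9 -0.1 -0.76; 85 0.2 0.9 -0.1 -0.76; 85 0.1 0.9 -0.1 -0.76; 85 0 0.5 0 -0.76"
}}

```text
t: 3.85
tcp_pos: [0.5084, 0.2006, 0.2935]
tool_rot: [0.212, 0.977, 0.0, 0.0]
force: [0.3, -0.3, -0.1]
finger_gap: 0.994
gripper_force: 0.0
```

Run:
```python
from h import *
s=snap('wrist','w1'); r=readout.sense(); print(r['t'],r['tcp_pos'],psi(r['tool_rot']),r['q'],r['force'])
print(s['eye'],M(s).round(2).tolist()); 
for p in ([.5673,.2722,.0952],[.596,.26,.1216]): print(proj(s,p))
```

```text
3.9 [0.50906332 0.20141372 0.29328124] 155.63873092358247 [ 0.17169763  0.32720302  1.51583663  0.00153301  1.29726032 -0.97432775] [0.98146108 0.91168616 2.13616256]
[0.43040491 0.23487138 0.4618475 ] [[0.41, 0.86, 0.3], [0.91, -0.39, -0.13], [0.0, 0.33, -0.94]]
[362.74803966 191.43358477]
[366.82056198 227.22789199]
```

View pics/w1.png

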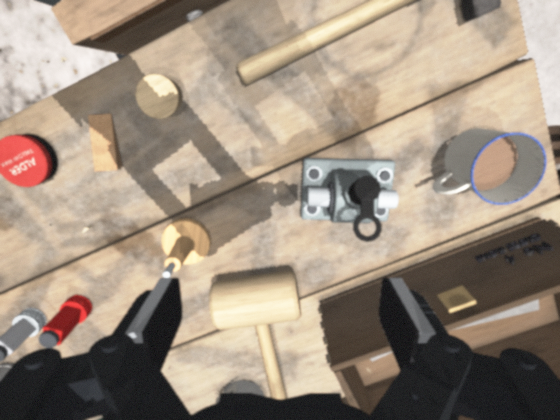

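Run:
```python
from h import *
crop('w1','c2',295,150,415,245,6)
```

```text
(no output)
```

View pics/c2.png

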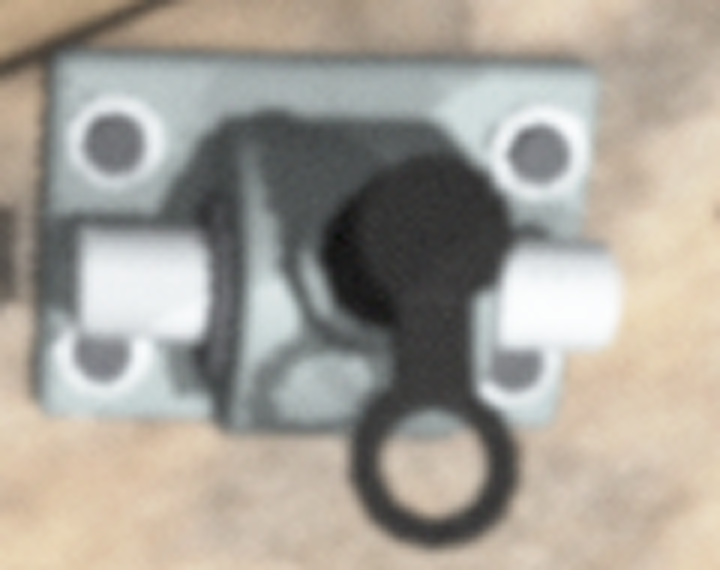

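Run:
```python
from h import *
s=load('scene0');t=load('top0');w=load('w1')
e=tri((s,197.5,264.5),(t,193.9,190),(w,367.5,227.5));c=tri((s,205.5,279.4),(w,367,189.2))
print('eye',e,[proj(k,e).round(1) for k in(s,t,w)]);print('captop',c,[proj(k,c).round(1) for k in(s,w)])
B=[onz(w,295+u/6,150+v/6,.014) for u,v in((112,143),(540,152),(103,350),(517,360))];print(np.round(B,4).tolist(),np.mean(B,0))
d=B[1]-B[0]; print(np.degrees(np.arctan2(d[1],d[0])))
L=np.array([np.cos(np.radians(155.4)),np.sin(np.radians(155.4)),0]);a=L*np.sin(np.radians(25))+[0,0,np.cos(np.radians(25))]
X=-L*np.cos(np.radians(25))+[0,0,np.sin(np.radians(25))]
cc=e-.04*X-.0155*a;print('capcenter',cc,'top',cc+a*.0175,[proj(k,cc+a*.0175).round(1) for k in(s,t,w)],'seat',cc-a*.0175)
```

```text
eye [0.59591803 0.26003346 0.12214005] [array([197.1, 264.5]), array([193.9, 190.1]), array([366.9, 227.3])]
captop [0.56281623 0.27605829 0.1031812 ] [array([205.1, 279.2]), array([366.4, 188.4])]
[[0.5485, 0.2303, 0.014], [0.589, 0.3145, 0.014], [0.5918, 0.2101, 0.014], [0.6326, 0.2942, 0.014]] [0.59046008 0.26226872 0.014     ]
64.32132795540234
capcenter [0.56891215 0.27239772 0.09118755] top [0.5621876  0.27547646 0.10704794] [array([205.2, 278.3]), array([189.9, 201.8]), array([366.5, 189.2])] seat [0.57563669 0.26931898 0.07532716]
```

Emit:
{"op": "send_rows", "data": {
  "commands": "85 -0.11 0.45 0.9 0; 85 -0.11 0.45 0.9 0; 85 -0.11 0.45 0.9 0; 85 -0.11 0.45 0.9 0; 85 -0.11 0.45 0.9 0; 85 -0.11 0.45 0.9 0; 85 -0.11 0.45 0.9 0; 70 -0.11 0.45 0.9 0; 60 -0.11 0.45 0.9 0; 50 -0.11 0.45 0.9 0; 50 0 0 0.6 0; 50 0 0 0.1 0; 50 0 0 0 0",
  "grip_force": 30
}}

```text
t: 4.98
tcp_pos: [0.5642, 0.2706, 0.0984]
tool_rot: [0.214, 0.977, -0.001, -0.001]
force: [-0.6, -0.7, 1.0]
finger_gap: 0.586
gripper_force: 0.0
```

Run:
```python
from h import *
s=snap('wrist','w2'); r=readout.sense(); print(r['t'],r['tcp_pos'],psi(r['tool_rot']))
for z in(.10,.12): print(proj(s,r['tcp_pos']*[1,1,0]+[0,0,z]))
cv2.imwrite('pics/c3.png',cv2.resize(s['pixels'][100:330,130:450,::-1],None,fx=2.5,fy=2.5,interpolation=cv2.INTER_CUBIC))
```

```text
5.0333 [0.56500033 0.27081914 0.09952229] 155.2611036011516
[282.54702996 257.07629521]
[282.76446527 276.44756038]
```

View pics/c3.png

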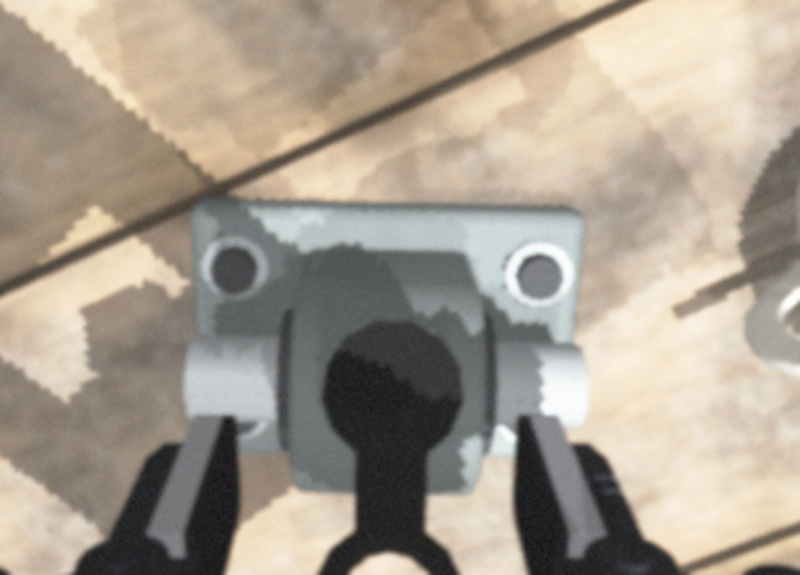

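Emit:
{"op": "send_rows", "data": {
  "commands": "50 0.1 0.12 0 0; 22 0 0 0 0; 22 0 0 0 0; 22 0 0 0 0; 22 0 0 0 0; 22 0 0 0 0; 22 0 0 0 0",
  "grip_force": 35
}}

```text
t: 5.62
tcp_pos: [0.5647, 0.2744, 0.0996]
tool_rot: [0.214, 0.977, 0.0, 0.0]
force: [0.0, 0.7, 0.1]
finger_gap: 0.259
gripper_force: 0.0
```

Run:
```python
from h import *
s=snap('wrist','w3'); r=readout.sense(); print(r['t'],r['finger_gap'],r['gripper_force'])
t=snap('scene','s3')
a=cv2.resize(s['pixels'][190:390,180:400],(440,400),interpolation=cv2.INTER_CUBIC)
b=cv2.resize(t['pixels'][230:310,160:232],(360,400),interpolation=cv2.INTER_CUBIC)
cv2.imwrite('pics/c4.png',np.hstack([a,b])[:,:,::-1])
```

```text
5.6667 0.2577225613866363 0.0
```

View pics/c4.png

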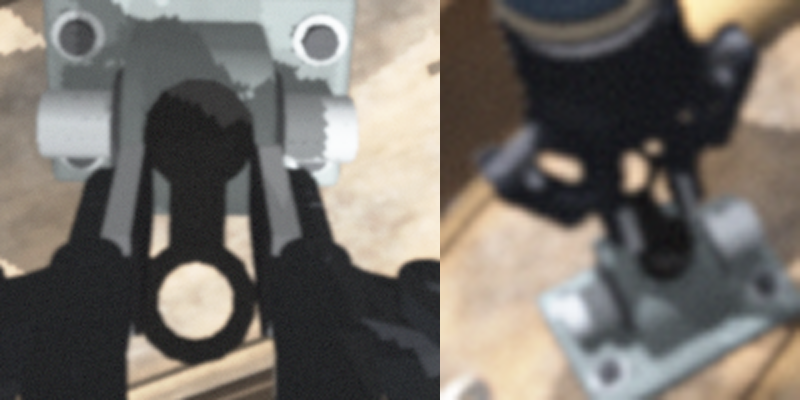

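Run:
```python
from h import *
s=load('s3');w=load('w3');r=readout.sense();Rt=R.from_quat(r['tool_rot']).as_matrix()
for x in(0,.011):
  for z in(.008,-.01,-.03):
    for y in(-.011,.011):
        p=r['tcp_pos']+Rt@[x,y,z]; a=proj(s,p);b=proj(w,p); print(x,z,y,'scene crop',((a-[160,230])*5+[440,0]).round(),'wrist crop',((b-[180,190])*2).round())
print(r['tcp_pos'])
```

```text
0 0.008 -0.011 scene crop [688. 243.] wrist crop [163. 116.]
0 0.008 0.011 scene crop [648. 266.] wrist crop [242. 116.]
0 -0.01 -0.011 scene crop [682. 224.] wrist crop [160. 147.]
0 -0.01 0.011 scene crop [642. 247.] wrist crop [247. 147.]
0 -0.03 -0.011 scene crop [676. 201.] wrist crop [155. 189.]
0 -0.03 0.011 scene crop [635. 224.] wrist crop [252. 189.]
0.011 0.008 -0.011 scene crop [699. 259.] wrist crop [162.  79.]
0.011 0.008 0.011 scene crop [659. 282.] wrist crop [243.  79.]
0.011 -0.01 -0.011 scene crop [693. 240.] wrist crop [159. 107.]
0.011 -0.01 0.011 scene crop [653. 263.] wrist crop [248. 107.]
0.011 -0.03 -0.011 scene crop [687. 217.] wrist crop [154. 146.]
0.011 -0.03 0.011 scene crop [646. 241.] wrist crop [253. 146.]
[0.56470906 0.27442158 0.09953197]
```

Emit:
{"op": "send_rows", "data": {
  "commands": "52 0 0 0 0; 52 0 0 0 0; 52 0 0 0 0; 52 0 0 0.5 0; 52 0 0 0.5 0; 24 0 0 0 0; 24 0 0 0 0; 24 0 0 0 0; 24 0 0 0 0; 24 0 0 0 0; 24 0 0 0 0",
  "grip_force": 35
}}

```text
t: 6.63
tcp_pos: [0.565, 0.2745, 0.0798]
tool_rot: [0.214, 0.977, 0.0, 0.0]
force: [-0.1, -0.0, -0.4]
finger_gap: 0.303
gripper_force: 34.4
```

Emit:
{"op": "send_rows", "data": {
  "commands": "52 0 0 0 0; 52 0 0 0 0; 52 0 0 0 0; 52 0 0 0.25 0; 52 0 0 0.25 0; 24 0 0 0 0; 24 0 0 0 0; 24 0 0 0 0; 24 0 0 0 0; 24 0 0 0 0; 24 0 0 0 0"
}}

```text
t: 7.55
tcp_pos: [0.5648, 0.2745, 0.0696]
tool_rot: [0.214, 0.977, 0.0, 0.0]
force: [0.4, -0.6, -0.7]
finger_gap: 0.305
gripper_force: 35.3
```

Run:
```python
from h import *
s=snap('wrist','w4'); r=readout.sense(); print(r['t'],r['tcp_pos'],r['finger_gap']*85.4,r['gripper_force'],r['force'])
t=snap('scene','s4')
a=cv2.resize(s['pixels'][150:390,160:420],(433,400),interpolation=cv2.INTER_CUBIC)
b=cv2.resize(t['pixels'][230:310,160:232],(360,400),interpolation=cv2.INTER_CUBIC)
cv2.imwrite('pics/c5.png',np.hstack([a,b])[:,:,::-1])
```

```text
7.6 [0.56478735 0.27448275 0.06962648] 25.879048885001097 35.33082292356994 [ 0.17106862 -0.59198415 -0.7111795 ]
```

View pics/c5.png

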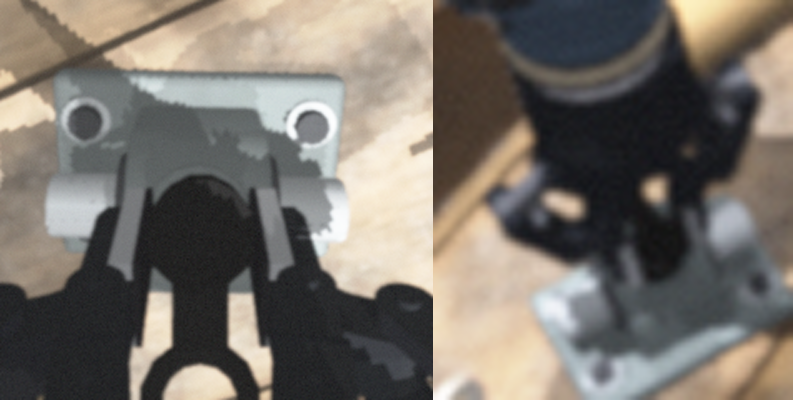

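Emit:
{"op": "send_rows", "data": {
  "commands": "52 0 0 0 0; 52 0 0 0 0; 52 0 0 0 0; 52 0 0 0.3 0; 24 0 0 0 0; 24 0 0 0 0; 24 0 0 0 0; 24 0 0 0 0; 24 0 0 0 0; 24 0.12 0 -0.25 0; 24 0.23 0 -0.5 0; 24 0.35 0 -0.75 0; 24 0.35 0 -0.75 0; 24 0.35 0 -0.75 0; 24 0 0 -0.3 0",
  "grip_force": 40
}}

```text
t: 8.9
tcp_pos: [0.5388, 0.2873, 0.1325]
tool_rot: [0.213, 0.977, 0.001, 0.001]
force: [-0.7, 0.1, -0.4]
finger_gap: 0.309
gripper_force: 39.3
```

Emit:
{"op": "send_rows", "data": {
  "commands": "24 -0.38 -0.86 0 0; 24 -0.38 -0.86 0 0; 24 -0.38 -0.86 0 0; 24 -0.38 -0.86 0 0; 24 -0.38 -0.86 0 0; 24 -0.38 -0.86 0 0; 24 -0.38 -0.86 0 0; 24 -0.38 -0.86 0 0; 24 -0.38 -0.86 0 0; 24 -0.38 -0.86 0 0; 24 -0.38 -0.86 0 0; 24 -0.38 -0.86 0 0; 24 -0.38 -0.86 0 0; 24 0 0 0 0; 24 0 0 0 0"
}}

```text
t: 10.15
tcp_pos: [0.5358, 0.041, 0.1299]
tool_rot: [0.215, 0.977, 0.0, 0.0]
force: [0.1, -0.3, -0.9]
finger_gap: 0.305
gripper_force: 39.4
```

Run:
```python
from h import *
s=snap('wrist','w5'); t=snap('scene','s5'); r=readout.sense(); print(r['t'],r['tcp_pos'],psi(r['tool_rot']),r['finger_gap']*85.4,r['gripper_force'])
a=cv2.resize(s['pixels'][150:420,180:420],(480,540),interpolation=cv2.INTER_CUBIC)
b=cv2.resize(t['pixels'][165:255,225:278],(318,540),interpolation=cv2.INTER_CUBIC)
cv2.imwrite('pics/c6.png',np.hstack([a,b])[:,:,::-1])
for z in(.1,.075): print(proj(s,[.566,.028,z]),proj(t,[.566,.028,z]))
```

```text
10.25 [0.5355514  0.0421979  0.12971381] 155.29226510682813 26.43172532422868 39.40791248718597
[282.50604207 279.34407729] [258.3697475  212.80852035]
[282.22847302 260.9610308 ] [258.88152178 218.54018779]
```

View pics/c6.png

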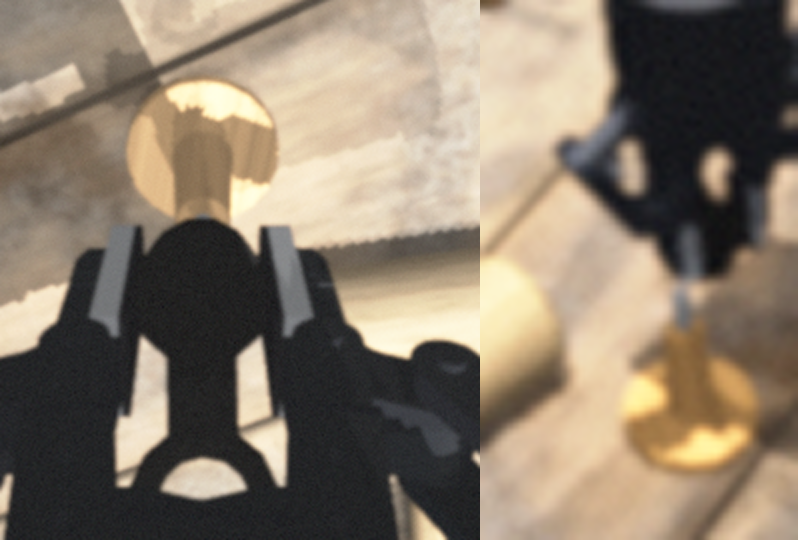

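Run:
```python
from h import *
s0=load('scene0');t0=load('top0');w=load('w5');s=load('s5');w1=load('w1')
d=np.array([.53555,.0422,.12971])-[.5648,.2745,.0636]
e=np.array([.5959,.26,.1221])+d; ct=np.array([.5622,.2755,.107])+d
print(e,proj(w,e),'captop',proj(w,ct),'vs 282.5,395 / 280,295')
print('foot wrist',onz(w,281.5,225,.01),'foot scene',onz(s,260,233.3,.01),'foot w1',onz(w1,186,242.5,.01),'top',onz(t0,272,201,.01))
print('post top w5',onz(w,281,257,.075),'pin w1+scene',tri((w1,166.5,273),(s0,258.3,213)),'s5 pin tip',onz(s,225+203/6,165+290/6,.1))
im=w1['pixels']
```

```text
[0.56665 0.0277  0.18821] [284.21203982 394.15162787] captop [283.99543997 294.58838739] vs 282.5,395 / 280,295
foot wrist [0.56486111 0.02832489 0.01      ] foot scene [0.56487197 0.03055213 0.01      ] foot w1 [0.5666538  0.02819586 0.01      ] top [0.56572932 0.02719742 0.01      ]
post top w5 [0.56278675 0.02851839 0.075     ] pin w1+scene [0.56120923 0.03451609 0.10852322] s5 pin tip [0.56381136 0.02902019 0.1       ]
```

Emit:
{"op": "send_rows", "data": {
  "commands": "24 0.07 0.07 0.8 0; 24 0 0 0.8 0; 24 0 0 0.8 0; 24 0 0 0.8 0; 24 0 0 0.6 0; 24 0 0 0 0"
}}

```text
t: 10.75
tcp_pos: [0.533, 0.045, 0.0514]
tool_rot: [0.213, 0.977, -0.0, -0.002]
force: [-1.0, 0.5, -0.4]
finger_gap: 0.306
gripper_force: 39.4
```

Emit:
{"op": "send_rows", "data": {
  "commands": "24 0 0 0.25 0; 24 0 0 0.25 0; 24 0 0 0 0; 24 0 0 0 0"
}}

```text
t: 11.08
tcp_pos: [0.5351, 0.0438, 0.0438]
tool_rot: [0.214, 0.977, 0.0, 0.0]
force: [-0.0, -0.7, -0.1]
finger_gap: 0.311
gripper_force: 39.4
```

Emit:
{"op": "send_rows", "data": {
  "commands": "24 0 0 0.25 0; 24 0 0 0.25 0; 24 0 0 0 0; 24 0 0 0 0"
}}

```text
t: 11.42
tcp_pos: [0.5346, 0.0435, 0.0332]
tool_rot: [0.214, 0.977, -0.0, -0.0]
force: [0.6, -0.2, 0.2]
finger_gap: 0.305
gripper_force: 39.4
```

Emit:
{"op": "send_rows", "data": {
  "commands": "24 0 0 0.25 0; 24 0 0 0.25 0; 24 0 0 0 0; 24 0 0 0 0"
}}

```text
t: 11.75
tcp_pos: [0.5355, 0.0432, 0.0231]
tool_rot: [0.214, 0.977, -0.0, 0.0]
force: [2.0, -1.2, -2.0]
finger_gap: 0.306
gripper_force: 39.4
```

Run:
```python
from h import *
t=snap('scene','s6'); w=snap('wrist','w6');r=readout.sense(); print(r['tcp_pos'],r['force'])
# ascii-free check: pin tip still visible? print brightness map around pin
g=cv2.cvtColor(t['pixels'],cv2.COLOR_RGB2GRAY); print(proj(t,[.565,.0285,.1]),proj(t,[.565,.0285,.075])); print(g[204:228:1,248:272])
```

```text
[0.5354317  0.04328681 0.02335342] [ 2.845675   -1.68891692 -1.60191448]
[258.57500345 213.05605383] [259.08357686 218.78681088]
[[158 111  55  23  20  23  24  23  21  23  27  23  26  22  24  25  23  28
   25  23  22  26  23  22]
 [167 127  70  26  24  21  21  22  25  26  26  24  24  22  23  27  24  25
   25  21  26  22  22  22]
 [179 146  89  36  24  25  21  25  25  23  22  23  24  23  27  25  25  22
   25  28  24  25  22  24]
 [185 160 104  49  22  25  23  24  21  24  23  23  23  25  25  25  22  23
   24  27  24  25  23  21]
 [186 162 108  50  24  22  25  24  23  24  21  26  25  25  25  28  25  25
   26  26  28  25  24  25]
 [188 160 102  45  27  25  23  29  23  26  28  26  23  23  25  25  27  25
   24  25  22  21  25  25]
 [188 156  90  35  29  27  25  24  29  24  25  25  26  23  26  27  21  25
   24  28  22  23  25  23]
 [181 140  79  43  33  26  26  25  26  24  25  25  26  23  22  25  23  23
   26  24  24  22  23  24]
 [177 127  79  62  47  35  29  25  26  22  25  23  23  22  24  22  23  18
   22  22  25  24  23  26]
 [181 140 101  79  59  36  34  24  22  26  21  25  26  25  24 
[... 753 characters left out ...]
73  99 128 162 168 135  75  32  22  23  25  21  25  24  30  58  75
   71  49  27  19  23  28]
 [ 50  68  92 122 152 160 129  71  28  25  25  24  25  25  25  24  47  63
   64  46  26  23  25  32]
 [ 39  49  72  98 130 143 105  57  30  24  24  28  28  25  25  23  34  51
   53  39  26  27  37  52]
 [ 29  30  39  58  83  91  70  39  27  22  28  31  29  26  25  19  23  32
   38  30  18  27  40  62]
 [ 42  28  27  34  43  46  40  32  27  26  27  27  26  26  21  22  19  22
   24  22  22  24  41  63]
 [ 84  45  29  28  29  28  31  35  30  31  28  31  26  23  21  19  18  20
   20  17  19  20  33  57]
 [137  84  43  24  28  27  34  33  33  31  31  28  25  24  26  19  17  20
   19  21  21  20  35  60]]
```

Emit:
{"op": "send_rows", "data": {
  "commands": "24 -0.12 0 0 0; 24 0 0 0.2 0; 24 0 0 0 0; 24 0 0 0 0"
}}

```text
t: 12.18
tcp_pos: [0.5361, 0.0429, 0.0192]
tool_rot: [0.214, 0.977, -0.0, -0.001]
force: [1.0, 0.4, -0.2]
finger_gap: 0.308
gripper_force: 39.6
```

Emit:
{"op": "send_rows", "data": {
  "commands": "24 -0.15 0 0 0; 24 0 0 0 0; 24 0 0 0 0"
}}

```text
t: 12.43
tcp_pos: [0.5382, 0.0418, 0.0193]
tool_rot: [0.214, 0.977, 0.0, -0.002]
force: [-2.5, 2.1, 0.6]
finger_gap: 0.306
gripper_force: 39.6
```

Emit:
{"op": "send_rows", "data": {
  "commands": "24 0.08 0.3 0 0; 24 0 0 0 0; 24 0 0 0 0"
}}

```text
t: 12.68
tcp_pos: [0.54, 0.0467, 0.0194]
tool_rot: [0.214, 0.977, -0.001, -0.001]
force: [-3.7, -4.2, 0.4]
finger_gap: 0.305
gripper_force: 42.0
```

Emit:
{"op": "send_rows", "data": {
  "commands": "24 0 -0.3 0 0; 24 0 -0.3 0 0; 24 0 0 0 0; 24 0 0 0 0"
}}

```text
t: 13.02
tcp_pos: [0.5353, 0.0368, 0.0196]
tool_rot: [0.214, 0.977, 0.0, -0.0]
force: [-2.4, 3.0, 0.1]
finger_gap: 0.309
gripper_force: 40.2
```

Emit:
{"op": "send_rows", "data": {
  "commands": "24 0.05 0.3 0 0; 24 0 0 0 0; 32 0 0 0 0; 45 0 0 0 0; 50 0 0 0 0; 55 0 0 0 0; 60 0 0 0 0; 60 0 0 -0.3 0; 60 0 0 -0.7 0; 60 0 0 -1 0; 60 0 0 -1 0; 60 0 0 -1 0; 60 0 0 -1 0; 60 0 0 -1 0"
}}

```text
t: 14.18
tcp_pos: [0.5373, 0.0423, 0.141]
tool_rot: [0.214, 0.977, -0.0, 0.0]
force: [0.6, 1.0, 0.2]
finger_gap: 0.698
gripper_force: 0.0
```

Run:
```python
from h import *
t=snap('scene','s7'); w=snap('wrist','w7');r=readout.sense(); print(r['t'],r['tcp_pos'],r['force'])
for n,k in(('s',t),('w',w)):
    p=proj(k,[.565,.0285,.075]); print(n,p,proj(k,[.565,.0285,.1]))
    g=cv2.cvtColor(k['pixels'],cv2.COLOR_RGB2GRAY); st=1 if n=='s' else 2; x,y=p.astype(int); h=14*st
    sub=g[max(0,y-h):y+h:st,x-h:x+h:st]; print('\n'.join(''.join('#' if v<45 else '+' if v<90 else '.' for v in row) for row in sub))
```

```text
14.2833 [0.5399872  0.04209395 0.14308103] [0.84767832 0.17000232 0.63011484]
s [259.08357686 218.78681088] [258.57500345 213.05605383]
...+##++....................
...+##++....................
...+##++....................
....++++....................
.....+++....................
............................
............................
............................
............................
............................
............................
................+...........
...........+...++++.........
..........++...++++.........
..........+.....++++........
..........+.....++++........
.........++.....++++........
.........+++...++#++........
.........+++++++##+++....+..
..........++++####++++.++++.
...........+++#####++..+++++
.............++####+....++++
..............++###+.......+
...............++##++++.....
................++##+++++...
................++#####++...
...............+++#####++...
...............++######++...
w [278.08973744 245.57183695] [278.01326831 261.69694978]
...........+########+.......
..........+#########+.......
...........#########+.......
..........+#########........
..........+########+........
..........+#########........
.........++#########........
........+###########+.......
........####+++++####+......
.......+###+......+###+.....
.......###+........+###.....
......+##+..........+##+....
......###...........+###....
......##+............+##....
.....+##+............+##....
.....+##+.............##....
.....+##+............+##....
.....+###+...........##+....
......+###+.........+##+....
......+###+........+###.....
.......+##+......++###+.....
.......++#+......+###+......
.........++......+##........
.................++.........
............................
............................
............................
............................
```

Emit:
{"op": "send_rows", "data": {
  "commands": "60 0 0 -1 0; 60 -0.55 -0.75 -1 0; 60 -0.55 -0.75 -1 0; 60 -0.55 -0.75 -1 0; 60 -0.55 -0.75 -1 0; 60 -0.55 -0.75 0 0; 60 -0.55 -0.75 0 0; 60 -0.55 -0.75 0 0; 60 -0.55 -0.75 0 0; 60 -0.55 -0.75 0 0; 60 -0.55 -0.75 0 0; 60 -0.55 -0.75 0 0; 60 -0.55 -0.75 0 0; 60 -0.55 -0.75 0 0; 60 -0.55 -0.75 0 0; 60 -0.55 -0.75 0 0; 60 -0.55 -0.75 0 0; 60 0 0 0 0"
}}

```text
t: 15.78
tcp_pos: [0.5978, -0.2537, 0.2391]
tool_rot: [0.215, 0.977, -0.001, 0.001]
force: [0.4, -1.1, 0.1]
finger_gap: 0.703
gripper_force: 0.0
```

Run:
```python
from h import *
w=snap('wrist','w8');r=readout.sense(); print(r['t'],r['tcp_pos'],psi(r['tool_rot']))
c=proj(w,[.573,-.235,.04]);print(c)
x,y=np.clip(c.astype(int),[80,60],[480,360]); x0,y0=x-80,y-60
print(x0,y0)
cv2.imwrite('pics/c7.png',np.hstack([cv2.resize(w['pixels'][y0:y0+150,x0:x0+160],None,fx=4,fy=4,interpolation=cv2.INTER_CUBIC)])[:,:,::-1])
```

```text
15.8333 [ 0.59717899 -0.25143831  0.23900394] 155.15010193645963
[287.27398677 140.59408324]
207 80
```

View pics/c7.png

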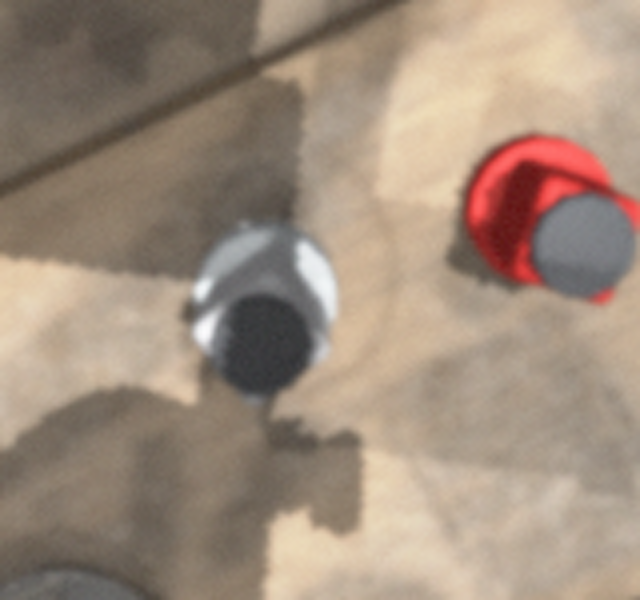

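```bash
cat > fit.py <<'E'
from h import *
from scipy.optimize import minimize
w=load('w8');im=w['pixels']
p=[onz(w,272.75,165.75,.08),onz(w,273.3,154.5,.02)];print(p)
K=8;x0,y0,x1,y1=245,120,305,190
sub=cv2.resize(im[y0:y1,x0:x1],None,fx=K,fy=K,interpolation=cv2.INTER_CUBIC)
hsv=cv2.cvtColor(sub,cv2.COLOR_RGB2HSV);mask=((hsv[...,1]<45)).astype(np.uint8)
mask=cv2.morphologyEx(mask,cv2.MORPH_OPEN,np.ones((9,9)))
n,l,st,_=cv2.connectedComponentsWithStats(mask);mask=(l==1+np.argmax(st[1:,4])).astype(np.uint8)
print(st[1:,:],mask.sum())
th=np.linspace(0,2*np.pi,40)
def sil(x,y,yaw):
    m=np.zeros_like(mask);C=lambda r,z:[(x+r*np.cos(t),y+r*np.sin(t),z) for t in th]
    a=yaw+np.pi/4+np.arange(4)*np.pi/2;S=lambda z:[(x+.01838*np.cos(t),y+.01838*np.sin(t),z) for t in a]
    for pts in(C(.02,0)+C(.02,.02),S(.02)+S(.072),C(.012,.072)+C(.012,.08)):
        q=((np.array([proj(w,k) for k in pts])-[x0,y0]+.5)*K-.5).astype(np.int32);cv2.fillConvexPoly(m,cv2.convexHull(q),1)
    return m
f=lambda v:-(lambda m:(m&mask).sum()/(m|mask).sum())(sil(*v))
for yd in range(-45,45,10):
    r=minimize(f,[*((p[0]+p[1])/2)[:2],np.radians(yd)],method='Nelder-Mead',options=dict(initial_simplex=np.array([[*((p[0]+p[1])/2)[:2],np.radians(yd)]]*4)+np.vstack([[0,0,0],np.diag([.003,.003,.1])])))
    print(yd,r.x[:2].round(4),np.degrees(r.x[2]).round(1),round(r.fun,4))
for row in sub[::10,::10]: print(' '.join('%3d'%v for v in row.mean(1)[6:44]))
E
python3 fit.py
```

```text
[array([ 0.58301168, -0.25547998,  0.08      ]), array([ 0.58334197, -0.25631884,  0.02      ])]
[[   73     0   303   498 95538]
 [  312    15    23    30   443]
 [  273    45    10    12   117]
 [  262    70    10    11   108]
 [  327    87    13    13   158]
 [  226    88    12    11   129]
 [   27   207    14    10   140]
 [  282   528    16    15   203]
 [  271   543    22    17   280]] 95538
-45 [ 0.5825 -0.2563] -74.2 -0.8702
-35 [ 0.5825 -0.2566] -76.1 -0.8708
-25 [ 0.5825 -0.2565] 12.7 -0.871
-15 [ 0.5826 -0.2566] 13.2 -0.8707
-5 [ 0.5825 -0.2565] 11.8 -0.8711
5 [ 0.5825 -0.2566] 11.7 -0.8712
15 [ 0.5825 -0.2565] 13.3 -0.8709
25 [ 0.5825 -0.2565] 14.4 -0.8716
35 [ 0.5827 -0.2566] 14.4 -0.8714
123 119 118 117 114 111 107 108 111 109 111 108 104 103 102  98 105 103 102 102 108 111 110 117 136 152 152 150 148 151 146 145 146 152 157 162 169 175
122 120 117 113 114 109 107 108 105 110 109 103 103 100 100  97  97  99 100 105 107 109 110 122 143 152 154 152 150 147 144 147 148 152 158 164 171 175
122 116 114 113 111 107 105 105 108 103 102  98  97  95  97  95  97  95  97 100 105 1
[... 7422 characters left out ...]
 109 100 102 125 141 141 145 146 142 146 156 161 163 165 171 176 173 174 173 171 169 166 169
124 125 124 128 129 128 125 123 125 121 123 122 122 121 118 111 102 100 114 116 109 113 114 109 125 148 155 159 162 166 168 174 175 175 174 171 173 176
125 125 126 130 128 127 126 125 122 120 121 121 121 123 122 116 103  96  96  93  94  89  92 101 123 141 149 152 154 162 168 173 167 166 168 175 178 181
122 126 126 127 127 125 125 121 122 121 120 122 122 124 127 122 110  97  91  89  87  82  87 104 122 130 131 143 151 156 157 151 139 133 147 160 180 182
120 123 123 123 125 125 123 122 122 121 124 127 130 127 126 122 111  95  87  85  86  85  85  91 102 102 104 123 141 141 131 119 108 104 112 132 159 179
```

Run:
```python
from h import *
w=load('w8')
c=np.array([.5831,-.2558])
for yd in range(0,90,10):
    a=np.radians(yd+45)+np.arange(4)*np.pi/2
    print(yd,[((proj(w,[*(c+.01838*np.array([np.cos(t),np.sin(t)])),.072])-[207,80]+.5)*4-.5).round().astype(int).tolist() for t in a],[((proj(w,[*(c+.01838*np.array([np.cos(t),np.sin(t)])),.02])-[207,80]+.5)*4-.5).round().astype(int).tolist() for t in a])
```

```text
0 [[335, 364], [290, 267], [192, 312], [239, 407]] [[330, 321], [291, 235], [205, 275], [246, 359]]
10 [[339, 351], [277, 263], [189, 325], [251, 410]] [[333, 310], [280, 232], [203, 286], [257, 362]]
20 [[340, 338], [264, 262], [188, 338], [264, 411]] [[334, 298], [268, 231], [202, 298], [268, 363]]
30 [[339, 325], [250, 263], [190, 351], [277, 410]] [[333, 287], [256, 232], [203, 309], [280, 362]]
40 [[336, 313], [237, 267], [193, 363], [290, 407]] [[331, 275], [245, 235], [206, 320], [291, 359]]
50 [[330, 301], [225, 272], [199, 375], [302, 402]] [[326, 265], [234, 240], [211, 330], [301, 354]]
60 [[323, 290], [214, 280], [207, 385], [312, 395]] [[319, 255], [225, 247], [218, 340], [310, 348]]
70 [[313, 280], [205, 289], [216, 394], [322, 386]] [[311, 247], [217, 255], [226, 348], [318, 340]]
80 [[302, 273], [198, 300], [227, 402], [329, 375]] [[301, 240], [210, 265], [235, 354], [325, 331]]
```

Emit:
{"op": "send_rows", "data": {
  "commands": "60 0.54 -0.5 0.4 1; 60 0 0 0.4 1; 60 0 0 0.5 1; 60 0 0 0.5 1; 60 0 0 0.5 1; 60 0 0 0.5 1; 60 0 0 0.5 1; 60 0 0 0.5 1; 60 0 0 0.5 1; 60 0 0 0.5 1; 60 0 0 0.5 1; 60 0 0 0.5 1; 60 0 0 0.5 1; 60 0 0 0.5 1; 60 0 0 0.5 1; 60 0 0 0 0; 60 0 0 0 0"
}}

```text
t: 17.25
tcp_pos: [0.5825, -0.2527, 0.093]
tool_rot: [0.673, 0.74, -0.0, -0.001]
force: [-0.7, -0.2, 1.1]
finger_gap: 0.702
gripper_force: 0.0
```

Run:
```python
from h import *
w=snap('wrist','w9');r=readout.sense(); print(r['t'],r['tcp_pos'],psi(r['tool_rot']))
c=proj(w,[*r['tcp_pos'][:2],.08]);print(c, proj(w,[.5831,-.2558,.08]))
g=cv2.cvtColor(w['pixels'],cv2.COLOR_RGB2GRAY);x,y=c.astype(int)
print('\n'.join(''.join('%3d'%(v//3) for v in row) for row in g[y-80:y+60:4,x-64:x+64:4]))
```

```text
17.3 [ 0.58306821 -0.25318565  0.09371146] 95.42326857001659
[282.05550992 243.67275788] [281.6627882  247.84308033]
 27 27 26 25 28 28 31 29 47 53 56 62 63 63 61 63 62 62 66 63 61 65 64 71 71 71 69 70 72 72 65 55
 30 27 26 27 29 29 28 27 27 37 51 60 62 63 63 65 63 64 65 64 63 66 64 68 71 71 70 69 71 71 64 56
 28 26 27 28 28 27 29 28 28 28 28 54 62 63 62 64 63 63 65 64 65 69 68 69 67 70 71 70 71 70 64 60
 29 26 25 27 27 28 28 27 27 26 25 27 42 60 62 64 64 64 65 64 66 70 69 72 69 68 69 70 71 69 65 63
 29 28 26 26 27 28 29 28 27 26 25 27 25 37 49 65 65 66 64 65 66 71 70 73 72 68 68 70 70 70 65 62
 32 29 28 25 26 28 28 29 28 26 24 26 28 33 39 50 53 52 60 63 66 69 71 72 73 70 66 69 69 70 66 61
 32 31 27 26 26 28 29 30 28 26 24 28 36 39 40 43 46 52 50 46 57 69 70 72 73 72 65 68 69 68 64 63
 32 30 28 27 28 29 28 29 28 24 24 36 40 44 44 44 43 75 82 73 47 63 71 73 73 73 71 66 69 70 66 64
 32 31 30 33 30 31 27 29 27 24 28 40 44 44 45 44 43 45 53 80 79 51 66 71 71 73 71 66 71 71 68 66
 35 36 31 42 40 32 26 28 29 27 36 43 42 42 43 42 41 40 39 40 66 75 54 73 71 71 68 67 71 70 67 66
 44 43 45 47 
[... 1711 characters left out ...]
 40 40 43 42 43 45 47
 50 72 75 76 76 76 78 79 76 71 58 38 41 43 41 43 43 41 41 42 46 50 50 48 44 40 41 43 40 41 42 43
 46 49 67 75 77 77 76 76 76 73 42 41 41 41 40 40 40 40 40 43 49 49 51 50 47 45 41 39 38 38 38 39
 46 45 45 48 74 76 76 77 76 54 44 45 44 43 41 40 41 40 39 43 48 50 50 49 49 48 45 40 38 38 40 40
 45 45 46 46 49 60 75 76 69 49 45 45 43 42 43 40 40 40 41 44 48 48 50 48 50 49 46 44 42 41 39 40
 44 44 47 45 49 48 48 60 49 50 46 43 42 43 41 39 41 41 42 42 46 49 50 49 51 49 46 45 46 44 40 38
 41 44 47 45 49 50 48 48 49 49 45 45 42 41 40 40 40 42 42 41 45 50 49 48 49 48 47 44 45 41 39 37
 43 43 45 46 49 49 46 49 49 48 46 45 45 43 41 43 42 41 41 42 47 48 47 48 50 48 47 41 40 40 37 34
```

Emit:
{"op": "send_rows", "data": {
  "commands": "60 0 0 0 -0.9; 60 0 0 0 -0.9; 60 -0.14 0 0.3 -0.9; 60 0 0 0.9 0; 60 0 0 0.9 0; 60 0 0 0.9 0; 60 0 0 0.9 0; 60 0 0 0 0; 20 0 0 0 0; 20 0 0 0 0; 20 0 0 0 0; 20 0 0 0 0; 20 0 0 0 0; 20 0 0 0 0; 20 0 0 0 0",
  "grip_force": 20
}}

```text
t: 18.55
tcp_pos: [0.5849, -0.2572, 0.0173]
tool_rot: [0.601, 0.799, 0.0, 0.002]
force: [-0.8, 0.1, 6.1]
finger_gap: 0.307
gripper_force: 22.1
```

Emit:
{"op": "send_rows", "data": {
  "commands": "20 0 0 0 0; 20 0 0 -0.3 0; 20 0 0 -0.8 0; 20 0 0 -0.8 -1; 20 0 0 -0.8 -1; 20 0 0 -0.8 -1; 20 0 0 -0.8 -1; 20 0 0 -0.8 -1; 20 0 0 -0.8 -1; 20 0 0 -0.8 -1; 20 0 0 -0.8 -1; 20 0 0 -0.8 -1; 20 0 0 -0.6 -1; 20 0 0 0 -1; 20 0 0 0 -1; 20 0 0 0 0; 20 0 0 0 0",
  "grip_force": 40
}}

```text
t: 19.97
tcp_pos: [0.5829, -0.2561, 0.1931]
tool_rot: [0.225, 0.974, 0.0, -0.001]
force: [0.1, 0.4, -0.9]
finger_gap: 0.299
gripper_force: 38.9
```

Run:
```python
from h import *
r=readout.sense();print(r['t'],r['finger_gap']*85.4,r['gripper_force'],r['force']);plan([.567,.2733,.19],psi(r['tool_rot']),20)
s=snap('scene','s8')
g=cv2.cvtColor(s['pixels'],cv2.COLOR_RGB2GRAY)
for p in([.5756,.2693,.0753],[.5756,.2693,.082],[.5653,.2742,.0998],[.5653,.2742,.1065]):print(proj(s,p))
print('\n'.join('%d '%(262+i)+''.join('%3d'%(v//3) for v in row) for i,row in enumerate(g[262:296,188:222])))
```

```text
19.9667 25.577296032625267 38.89235436916351 [ 0.07678094  0.38124452 -0.94168171]
28 rows [-0.0159  0.5294 -0.0031] -0.0
20 0.44 0.84 0.01 -0.00; 20 0.44 0.84 0.01 -0.00; 20 0.44 0.84 0.01 -0.00; 20 0.44 0.84 0.01 -0.00; 20 0.44 0.84 0.01 -0.00; 20 0.44 0.84 0.01 -0.00; 20 0.44 0.84 0.01 -0.00; 20 0.44 0.84 0.01 -0.00; 20 0.44 0.84 0.01 -0.00; 20 0.44 0.84 0.01 -0.00; 20 0.44 0.84 0.01 -0.00; 20 0.44 0.84 0.01 -0.00; 20 0.44 0.84 0.01 -0.00; 20 0.44 0.84 0.01 -0.00; 20 0.44 0.84 0.01 -0.00; 20 0.44 0.84 0.01 -0.00; 20 0.44 0.84 0.01 -0.00; 20 0.44 0.84 0.01 -0.00; 20 0.44 0.84 0.01 -0.00; 20 0.44 0.84 0.01 -0.00
20 0.44 0.84 0.01 -0.00; 20 0.44 0.84 0.01 -0.00; 20 0.44 0.84 0.01 -0.00; 20 0.44 0.84 0.01 -0.00; 20 0.44 0.84 0.01 -0.00; 20 0.44 0.84 0.01 -0.00; 20 0.44 0.84 0.01 -0.00; 20 0.44 0.84 0.01 -0.00
[204.51845509 280.87500118]
[204.07989103 279.47102378]
[204.99898012 278.95824271]
[204.55139602 277.50685475]
262  65 63 64 64 66 67 67 68 67 66 66 67 66 67 70 70 70 69 68 67 67 68 69 69 68 66 65 64 62 61 61 63 65 67
263  63 63 64 66 68 69 69 68 66 66 66 66 67 67 69 69 69 68 68
[... 2769 characters left out ...]
1 37 30 26 25 26 27 27 28 30 34 32 31 30 28 28 34 50 65 74
290  83 83 83 82 82 79 66 45 35 42 50 54 52 49 44 40 35 30 28 29 32 32 30 30 31 29 28 26 26 26 34 51 64 70
291  83 83 81 80 79 76 65 45 32 35 45 49 50 47 44 40 39 35 33 33 33 32 30 30 29 27 26 25 25 26 36 51 63 68
292  82 81 79 76 73 67 57 42 28 28 37 44 46 45 43 40 37 35 33 32 31 29 28 28 27 26 25 25 26 30 43 56 65 69
293  80 77 74 68 63 55 46 34 25 22 29 39 42 41 39 38 35 33 30 28 28 27 27 26 26 26 25 27 30 39 51 61 66 69
294  74 69 62 56 49 41 34 26 20 19 24 31 36 38 36 33 32 30 28 28 26 26 26 26 25 27 28 34 42 51 59 63 66 68
295  64 57 50 42 35 30 26 24 19 19 21 27 32 33 33 30 29 28 28 27 26 26 26 25 28 32 39 49 55 60 63 64 65 64
```

Emit:
{"op": "send_rows", "data": {
  "commands": "20 0.44 0.84 0 0; 20 0.44 0.84 0 0; 20 0.44 0.84 0 0; 20 0.44 0.84 0 0; 20 0.44 0.84 0 0; 20 0.44 0.84 0 0; 20 0.44 0.84 0 0; 20 0.44 0.84 0 0; 20 0.44 0.84 0 0; 20 0.44 0.84 0 0; 20 0.44 0.84 0 0; 20 0.44 0.84 0 0; 20 0.44 0.84 0 0; 20 0.44 0.84 0 0; 20 0.44 0.84 0 0; 20 0.44 0.84 0 0; 20 0.44 0.84 0 0; 20 0.44 0.84 0 0; 20 0.44 0.84 0 0; 20 0.44 0.84 0 0"
}}

```text
t: 21.68
tcp_pos: [0.5712, 0.1241, 0.1932]
tool_rot: [0.225, 0.974, -0.0, -0.001]
force: [-0.1, -0.1, -2.1]
finger_gap: 0.301
gripper_force: 39.0
```

Emit:
{"op": "send_rows", "data": {
  "commands": "20 0.44 0.84 0 0; 20 0.44 0.84 0 0; 20 0.44 0.84 0 0; 20 0.44 0.84 0 -0.2; 20 0.2 0.4 0 0; 20 0 0 0 0; 20 0 0 0 0"
}}

```text
t: 22.27
tcp_pos: [0.569, 0.2075, 0.1932]
tool_rot: [0.217, 0.976, -0.0, -0.0]
force: [0.6, -1.7, -1.7]
finger_gap: 0.296
gripper_force: 39.0
```

```bash
cat > pr.py <<'E'
from h import *
def pg(s,x0,y0,x1,y1,st):
    g=cv2.cvtColor(s['pixels'],cv2.COLOR_RGB2GRAY);print('cols',x0,'step',st);print('\n'.join('%d '%(y0+i*st)+''.join('%3d'%(v//3) for v in row) for i,row in enumerate(g[y0:y1:st,x0:x1:st])))
E
python3 - <<'E'
from pr import *
w=snap('wrist','w10');r=readout.sense();p=r['tcp_pos'];print(r['t'],p,psi(r['tool_rot']),r['finger_gap']*85.4)
Rt=R.from_quat(r['tool_rot']).as_matrix()
print('mouth',proj(w,p+Rt@[.002,0,.0173]),'top',proj(w,p+Rt@[.002,0,.0173-.08]))
for k in([.5756,.2693,.0753],[.5653,.2742,.0998]):print(proj(w,k))
pg(w,230,90,338,330,4)
E
```

```text
22.3167 [0.56925002 0.20683638 0.19332073] 154.88109787708274 25.43367288462018
mouth [280.49865032 238.55768868] top [280.951134   329.64404509]
[351.7969593  168.03526305]
[359.18733476 160.42006876]
cols 230 step 4
90  59 62 63 64 67 68 65 63 62 66 66 63 61 59 61 65 74 69 65 65 64 61 54 43 44 45 49
94  56 59 62 65 65 67 66 66 65 64 62 61 61 60 59 68 69 69 69 69 65 61 55 48 45 45 49
98  59 58 60 61 65 67 66 62 61 60 61 61 59 66 66 67 71 70 70 71 70 68 59 52 46 44 34
102  63 61 61 60 64 64 63 61 59 60 60 62 69 69 68 68 69 71 71 72 69 64 62 54 32 25 35
106  65 64 67 62 62 64 64 61 60 62 63 70 71 69 69 71 70 71 71 68 66 61 38 31 53 51 47
110  69 68 69 68 65 65 62 60 62 70 69 68 70 71 70 68 69 72 70 61 36 34 59 71 70 59 53
114  69 73 73 68 67 65 64 64 67 67 67 71 70 68 65 65 68 57 34 39 61 69 71 73 75 70 60
118  70 71 69 68 68 71 69 70 71 70 69 68 67 64 60 48 31 37 66 72 71 72 75 75 75 72 71
122  70 70 71 69 69 75 74 72 70 68 65 63 59 42 26 36 59 67 70 71 73 74 75 74 74 75 75
126  71 71 68 65 67 70 72 67 67 65 59 40 27 48 52 54 55 54 52 56 56 53 52 52 53 55 55
130  71 67 66 67 66 65 67
[... 3574 characters left out ...]
 39 39 41 13
298  39 39 39 18 21 45 46 44 29 18 19 19 19 18 18 18 17 22 45 46 44 25 15 39 38 39 19
302  40 40 39 13 17 45 45 19 18 18 18 19 18 18 18 19 18 17 23 44 45 24 12 39 40 40 28
306  39 40 37 11 19 45 26 18 18 20 20 21 19 20 20 21 19 18 18 22 44 22 11 37 39 39 36
310  29 43 41 12 17 35 18 19 20 20 20 18 19 20 19 20 19 19 19 18 29 19 11 40 42 30 16
314  11 25 40 12 15 20 19 19 19 20 20 19 19 19 21 20 21 19 19 19 22 18 12 39 26 12 12
318  10 12 22 12 12 18 20 19 19 18 19 19 19 19 19 20 21 18 19 20 19 13 11 23 12 12 13
322  11 12 11 12 10 19 19 19 18 20 20 19 20 20 20 20 19 18 19 19 20 11 13 13 11 12 12
326  12 12 13 12 11 19 19 18 20 20 20 19 20 19 20 21 19 18 19 20 20 14 12 13 12 11 12
```

Run:
```python
from pr import *
w=load('w10');p=np.array([.56925,.20684,.19332]);r=readout.sense();Rt=R.from_quat(r['tool_rot']).as_matrix()
for xo in(.002,.004,.006):
  f=lambda x,z:proj(w,p+Rt@[xo+x,0,.0173-z])[1].round(1)
  print(xo,'rim',f(.02,0),'shoulder',f(.02,.02),'barrelbot',f(.013,.02),'barreltop',f(.013,.072),'captop front',f(.0125,.08),'cap c',f(0,.08))
g=cv2.cvtColor(w['pixels'],cv2.COLOR_RGB2GRAY);print(g[196:240,276:286].mean(1).round().astype(int).tolist());print(g[280:300,276:286].mean(1).round().astype(int).tolist())
t=snap('top','t10');print([proj(t,k) for k in([.5756,.2693,.0753],[.5653,.2742,.0998])])
pg(t,176,180,216,218,1)
pg(w,330,100,420,215,3)
```

```text
0.002 rim 205.8 shoulder 218.6 barrelbot 231.4 barreltop 286.4 captop front 300.0 cap c 329.6
0.004 rim 202.4 shoulder 214.9 barrelbot 227.8 barreltop 281.7 captop front 295.1 cap c 325.0
0.006 rim 198.9 shoulder 211.2 barrelbot 224.1 barreltop 277.0 captop front 290.1 cap c 320.4
[145, 132, 123, 115, 110, 108, 109, 108, 109, 111, 114, 122, 145, 188, 214, 195, 158, 141, 141, 144, 150, 162, 167, 167, 192, 232, 248, 249, 248, 247, 247, 247, 246, 246, 247, 246, 246, 246, 243, 228, 184, 151, 144, 145]
[128, 127, 126, 126, 127, 128, 131, 133, 136, 138, 138, 134, 116, 85, 61, 55, 55, 55, 56, 56]
[array([193.87051877, 198.25151148]), array([190.78669527, 200.99501899])]
cols 176 step 1
180  42 43 44 46 46 44 47 46 48 47 49 48 49 50 49 50 51 49 50 50 51 51 42 28 32 37 33 35 36 36 37 21 19 18 14 13 11  5 39 46
181  46 46 49 49 48 48 50 48 50 50 51 50 50 48 51 50 50 50 48 48 47 48 43 28 30 36 36 36 35 37 37 21 15 19 14 12 10  7 32 43
182  48 51 48 49 50 50 50 49 49 50 49 50 48 48 46 46 46 45 43 43 45 44 44 26 28 35 34 33 36 35 36 24 15 20 15 11 11  7 21 40
183  49 49 50 50 48 49 47 47 48 47 46
[... 7358 characters left out ...]
49 56 84 73 77 76 76 75 75 77 77 77
196  63 65 65 64 64 65 64 65 65 66 65 66 63 65 65 49 49 49 49 61 83 73 76 74 74 72 74 77 76 74
199  60 61 61 61 61 61 62 61 62 63 63 62 62 62 63 81 66 51 56 81 76 73 74 74 73 74 75 74 74 74
202  58 59 58 59 59 59 59 60 60 60 58 59 59 60 65 82 83 83 81 79 74 72 74 74 74 75 75 76 75 74
205  53 54 54 55 54 55 55 55 55 55 55 56 55 57 73 77 77 77 77 77 74 75 74 74 75 76 75 76 76 76
208  47 48 49 49 50 50 48 49 50 49 49 50 52 60 66 66 67 68 68 72 72 73 73 74 75 77 76 77 78 76
211  63 69 70 69 72 70 68 71 74 67 65 65 67 71 72 69 68 69 69 73 72 73 75 76 76 77 77 76 76 76
214  66 68 71 71 73 73 72 72 73 72 71 72 73 72 73 72 69 67 68 72 69 70 72 74 75 75 75 76 76 75
```

Emit:
{"op": "send_rows", "data": {
  "commands": "20 0.46 0.74 0.3 0; 20 0.46 0.74 0.3 0; 20 0.46 0.74 0.3 0; 20 0.46 0.74 0.3 0; 20 0 0 0.4 0; 20 0 0 0 0; 20 0 0 0 0",
  "grip_force": 25
}}

```text
t: 22.95
tcp_pos: [0.5611, 0.2753, 0.1609]
tool_rot: [0.218, 0.976, -0.001, -0.001]
force: [1.2, -1.1, -3.0]
finger_gap: 0.299
gripper_force: 39.0
```

Run:
```python
from pr import *
w=snap('wrist','w11');r=readout.sense();p=r['tcp_pos'];print(r['t'],p,psi(r['tool_rot']),r['finger_gap']*85.4,r['force'])
Rt=R.from_quat(r['tool_rot']).as_matrix();T=np.array([.5653,.2742,.0998])
print('mouth->tip, tool axes',Rt.T@(T-(p+Rt@[.0005,0,.0173])))
print(proj(w,T),proj(w,p+Rt@[.0205,0,.0173]),proj(w,[.5756,.2693,.0753]))
pg(w,240,170,330,260,3)
```

```text
23.0 [0.56162357 0.27528149 0.16144626] 154.81457895067786 25.48004306951184 [-0.1550999  -0.52348257 -2.56987528]
mouth->tip, tool axes [-0.00429026  0.00063411  0.04434559]
[282.38411803 220.37084757] [281.8971133  208.60138304] [282.0952334  222.62944631]
cols 240 step 3
170  47 50 49 48 48 48 47 46 49 49 48 44 42 44 40 43 40 41 43 42 44 42 43 43 42 42 41 41 41 43
173  65 65 65 66 64 62 60 60 60 64 63 60 60 60 58 60 60 60 60 62 61 61 62 62 62 63 63 62 62 61
176  71 70 70 70 66 64 63 63 64 65 64 65 64 64 63 64 65 65 65 64 65 64 68 70 69 71 71 70 70 70
179  71 70 69 69 64 64 63 63 61 63 65 65 64 63 63 64 64 64 64 64 64 65 67 70 71 70 71 70 70 69
182  66 70 70 68 59 44 46 38 37 45 55 60 61 61 60 61 62 62 62 62 63 62 68 71 71 70 71 70 72 81
185  58 65 63 48 34 28 28 28 28 28 29 29 33 32 33 34 34 33 35 36 35 36 53 69 71 70 69 71 80 56
188  54 41 37 32 31 28 27 27 27 29 28 28 30 32 33 33 34 34 33 33 33 33 37 64 71 70 63 81 58 40
191  52 41 37 32 30 30 29 29 28 28 29 29 28 28 33 33 34 34 34 34 34 34 34 58 69 70 69 81 41 43
194  47 35 31 31 30 30 31 30 29 29 30 29 29 29 33 38 38 38 38 38 
[... 1324 characters left out ...]
65 68 70 77 81 81 57 47 52 62 81 82
239  59 56 43 44 44 42 40 40 40 41 46 47 47 47 47 47 46 46 46 46 48 50 77 81 76 53 63 52 66 67
242  64 50 45 46 43 40 40 40 40 41 43 47 47 48 48 47 47 46 46 47 47 48 65 80 80 71 77 56 47 48
245  52 47 43 45 43 41 39 40 40 42 42 46 44 48 48 47 48 47 47 48 49 48 51 50 76 77 70 82 68 53
248  47 44 43 44 43 41 40 41 41 41 42 42 42 47 48 47 48 47 47 48 48 47 48 63 80 80 75 78 80 80
251  44 43 44 44 43 40 40 40 41 41 42 42 41 44 46 46 47 47 46 47 48 48 49 50 79 76 72 75 75 75
254  44 42 43 44 42 39 39 40 41 41 40 41 41 41 42 44 46 47 47 48 48 49 49 45 54 48 62 70 68 67
257  44 43 43 44 43 40 40 40 42 42 41 41 40 41 41 41 46 44 46 47 49 48 48 45 44 45 66 72 70 68
```

Emit:
{"op": "send_rows", "data": {
  "commands": "20 -0.04 0.03 0.95 0; 20 -0.04 0 0.95 0; 20 0 0 0 0; 20 0 0 0 0; 20 -0.063 0 0.136 0; 20 -0.063 0 0.136 0; 20 0 0 0 0",
  "grip_force": 25
}}

```text
t: 23.58
tcp_pos: [0.5662, 0.2752, 0.1187]
tool_rot: [0.218, 0.976, 0.0, 0.001]
force: [-0.4, -0.1, -2.4]
finger_gap: 0.296
gripper_force: 39.0
```

Emit:
{"op": "send_rows", "data": {
  "commands": "20 -0.063 0 0.136 0; 20 -0.063 0 0.136 0; 20 0 0 0 0; 20 0 0 0 0"
}}

```text
t: 23.92
tcp_pos: [0.5684, 0.2742, 0.1131]
tool_rot: [0.217, 0.976, 0.0, 0.001]
force: [1.6, -0.6, 0.4]
finger_gap: 0.301
gripper_force: 39.3
```

Emit:
{"op": "send_rows", "data": {
  "commands": "20 -0.063 0 0.136 0; 20 -0.063 0 0.136 0; 20 0 0 0 0; 20 0 0 0 0"
}}

```text
t: 24.25
tcp_pos: [0.5701, 0.2727, 0.1073]
tool_rot: [0.217, 0.976, -0.0, 0.0]
force: [0.4, -3.9, 4.2]
finger_gap: 0.3
gripper_force: 39.6
```

Emit:
{"op": "send_rows", "data": {
  "commands": "20 0 -0.1 0 0; 20 0 0 0 0; 20 0 0 0 0"
}}

```text
t: 24.5
tcp_pos: [0.5698, 0.2719, 0.1077]
tool_rot: [0.217, 0.976, 0.001, 0.001]
force: [1.1, -1.1, 4.0]
finger_gap: 0.295
gripper_force: 39.6
```

Emit:
{"op": "send_rows", "data": {
  "commands": "20 0 -0.15 0 0; 20 0 0 0 0; 20 0 0 0 0"
}}

```text
t: 24.75
tcp_pos: [0.5692, 0.2702, 0.1079]
tool_rot: [0.218, 0.976, 0.002, 0.001]
force: [2.6, 4.1, 2.5]
finger_gap: 0.299
gripper_force: 39.7
```

Emit:
{"op": "send_rows", "data": {
  "commands": "20 0.063 0.12 -0.136 0; 20 0 0 0 0; 20 0 0 0 0",
  "grip_force": 20
}}

```text
t: 25.0
tcp_pos: [0.5677, 0.2711, 0.11]
tool_rot: [0.217, 0.976, -0.0, 0.0]
force: [2.4, -0.3, 2.3]
finger_gap: 0.298
gripper_force: 35.5
```

Emit:
{"op": "send_rows", "data": {
  "commands": "20 0.126 0 0.005 0; 20 0.126 0 0.005 0; 20 0 0 0 0; 20 0 0 0 0"
}}

```text
t: 25.33
tcp_pos: [0.5636, 0.2733, 0.11]
tool_rot: [0.217, 0.976, -0.0, 0.001]
force: [4.1, -1.2, 2.7]
finger_gap: 0.299
gripper_force: 28.3
```

Emit:
{"op": "send_rows", "data": {
  "commands": "20 0.125 0 0.016 0; 20 0.125 0 0.016 0; 20 0 0 0 0"
}}

```text
t: 25.58
tcp_pos: [0.5583, 0.2758, 0.1092]
tool_rot: [0.217, 0.976, -0.0, -0.0]
force: [3.6, 0.0, 2.3]
finger_gap: 0.298
gripper_force: 28.5
```

Emit:
{"op": "send_rows", "data": {
  "commands": "20 0.124 0 0.027 0; 20 0.124 0 0.027 0; 20 0 0 0 0"
}}

```text
t: 25.83
tcp_pos: [0.5533, 0.2781, 0.1079]
tool_rot: [0.217, 0.976, -0.0, -0.0]
force: [3.4, -1.2, 2.6]
finger_gap: 0.303
gripper_force: 28.7
```

```bash
cat > tilt.py <<'E'
from pr import *
import sys
w=snap('wrist',sys.argv[1]);r=readout.sense();p=r['tcp_pos'];Rt=R.from_quat(r['tool_rot']).as_matrix();print(r['t'],p,Rt.T@r['force'],r['gripper_force'])
g=cv2.cvtColor(w['pixels'],cv2.COLOR_RGB2GRAY)
print('row profile x276-286:',[(i,int(v)) for i,v in zip(range(170,340,3),g[170:340:3,276:286].mean(1))])
f=lambda th,x,z:proj(w,p+[0,0,.041]+Rt@[np.cos(th)*x+np.sin(th)*z,0,np.sin(th)*x-np.cos(th)*z])[1].round(1)  # greaser coords x fwd, z up from grip centre
for d in range(0,35,5):
    t=np.radians(d);print(d,'rim',f(t,.02,-.058),'shoulder',f(t,.02,-.038),'bbot',f(t,.013,-.038),'btop',f(t,.013,.014),'capfront',f(t,.013,.022),'cap back',f(t,-.013,.022))
E
python3 tilt.py w12
```

```text
25.8833 [0.55335902 0.27807985 0.10797238] [-2.48449919  1.07515745 -3.44046257] 28.74370962381363
row profile x276-286: [(170, 144), (173, 157), (176, 169), (179, 176), (182, 180), (185, 184), (188, 186), (191, 184), (194, 116), (197, 157), (200, 183), (203, 191), (206, 184), (209, 113), (212, 86), (215, 84), (218, 84), (221, 84), (224, 85), (227, 88), (230, 92), (233, 117), (236, 122), (239, 163), (242, 169), (245, 146), (248, 139), (251, 138), (254, 121), (257, 119), (260, 118), (263, 120), (266, 119), (269, 120), (272, 120), (275, 119), (278, 120), (281, 121), (284, 130), (287, 115), (290, 53), (293, 55), (296, 63), (299, 61), (302, 60), (305, 61), (308, 60), (311, 60), (314, 59), (317, 60), (320, 60), (323, 59), (326, 59), (329, 60), (332, 59), (335, 60), (338, 59)]
0 rim 208.5 shoulder 221.7 bbot 234.4 btop 290.5 capfront 303.1 cap back 362.4
5 rim 216.2 shoulder 226.7 bbot 239.6 btop 286.0 capfront 296.5 cap back 360.3
10 rim 224.1 shoulder 232.0 bbot 245.1 btop 281.7 capfront 290.1 cap back 357.5
15 rim 232.1 shoulder 237.6 bbot 250.8 btop 277.6 capfront 283.8 cap back 354.2
20 rim 240.4 shoulder 243.4 bbot 256.7 btop 273.8 capfront 277.7 cap back 350.4
25 rim 248.9 shoulder 249.5 bbot 262.7 btop 270.2 capfront 271.9 cap back 346.0
30 rim 257.6 shoulder 255.8 bbot 269.0 btop 266.9 capfront 266.5 cap back 341.1
```

Emit:
{"op": "send_rows", "data": {
  "commands": "20 0.12 0 0.02 0; 20 0.12 0 0.025 0; 20 0.12 0 0.03 0; 20 0.12 0 0.03 0; 20 0 0 0 0"
}}

```text
t: 26.3
tcp_pos: [0.5445, 0.2821, 0.1055]
tool_rot: [0.217, 0.976, -0.0, -0.001]
force: [3.7, -1.4, 1.4]
finger_gap: 0.302
gripper_force: 28.8
```

Emit:
{"op": "send_rows", "data": {
  "commands": "20 0.12 0 0.035 0; 20 0.12 0 0.035 0; 20 0.12 0 0.04 0; 20 0.1 0 0.04 0; 20 0 0 0 0"
}}

```text
t: 26.72
tcp_pos: [0.5371, 0.2857, 0.1022]
tool_rot: [0.217, 0.976, -0.0, 0.0]
force: [5.7, -0.5, -1.9]
finger_gap: 0.297
gripper_force: 28.3
```

```bash
sed -i 's/.018,.0/.018,.0/; s/\x27capfront\x27,f(t,.013,.022)/"capE",f(t,.018,.022)/' tilt.py; python3 tilt.py w13
```

```text
26.7667 [0.53710397 0.28571279 0.10224774] [-5.94093046  1.92308963  1.84794898] 28.320146799087524
row profile x276-286: [(170, 133), (173, 131), (176, 132), (179, 110), (182, 77), (185, 99), (188, 129), (191, 138), (194, 147), (197, 158), (200, 171), (203, 177), (206, 157), (209, 110), (212, 95), (215, 93), (218, 88), (221, 94), (224, 95), (227, 95), (230, 95), (233, 94), (236, 85), (239, 85), (242, 85), (245, 85), (248, 86), (251, 87), (254, 88), (257, 90), (260, 92), (263, 130), (266, 146), (269, 147), (272, 147), (275, 128), (278, 117), (281, 118), (284, 61), (287, 61), (290, 63), (293, 64), (296, 64), (299, 63), (302, 65), (305, 64), (308, 64), (311, 65), (314, 64), (317, 63), (320, 64), (323, 64), (326, 65), (329, 64), (332, 62), (335, 63), (338, 63)]
0 rim 208.6 shoulder 221.7 bbot 234.4 btop 290.5 capE 290.8 cap back 362.4
5 rim 216.2 shoulder 226.7 bbot 239.6 btop 286.1 capE 283.5 cap back 360.2
10 rim 224.1 shoulder 232.0 bbot 245.1 btop 281.8 capE 276.6 cap back 357.5
15 rim 232.2 shoulder 237.6 bbot 250.8 btop 277.7 capE 270.0 cap back 354.2
20 rim 240.4 shoulder 243.5 bbot 256.7 btop 273.8 capE 263.8 cap back 350.3
25 rim 248.9 shoulder 249.5 bbot 262.7 btop 270.2 capE 258.0 cap back 345.9
30 rim 257.6 shoulder 255.8 bbot 269.0 btop 267.0 capE 252.8 cap back 341.1
```

Emit:
{"op": "send_rows", "data": {
  "commands": "20 0.11 0 0.045 0; 20 0.11 0 0.045 0; 20 0 0 0 0; 20 -0.13 0 0 0; 20 0 0 0 0; 20 0 0 0 0"
}}

```text
t: 27.27
tcp_pos: [0.5333, 0.2873, 0.1008]
tool_rot: [0.218, 0.976, 0.0, -0.002]
force: [-1.6, 2.9, 2.0]
finger_gap: 0.299
gripper_force: 28.8
```

```bash
python3 tilt.py w14 | head -2
```

```text
27.3167 [0.53333245 0.2872876  0.10083346] [ 3.75625771  2.84511109 -3.68563846] 28.80351573228836
row profile x276-286: [(170, 148), (173, 137), (176, 133), (179, 131), (182, 132), (185, 112), (188, 77), (191, 95), (194, 128), (197, 139), (200, 146), (203, 159), (206, 161), (209, 110), (212, 99), (215, 92), (218, 94), (221, 93), (224, 88), (227, 94), (230, 95), (233, 95), (236, 95), (239, 94), (242, 85), (245, 85), (248, 84), (251, 84), (254, 85), (257, 85), (260, 88), (263, 89), (266, 104), (269, 138), (272, 143), (275, 143), (278, 140), (281, 112), (284, 60), (287, 61), (290, 62), (293, 62), (296, 62), (299, 63), (302, 62), (305, 63), (308, 63), (311, 63), (314, 62), (317, 63), (320, 63), (323, 64), (326, 65), (329, 64), (332, 65), (335, 63), (338, 63)]
```

Emit:
{"op": "send_rows", "data": {
  "commands": "20 0.06 0.05 0 0; 20 0 0 0 0; 20 0 0 0 0",
  "grip_force": 40
}}

```text
t: 27.57
tcp_pos: [0.5333, 0.2876, 0.1008]
tool_rot: [0.217, 0.976, -0.001, -0.001]
force: [-2.3, 0.6, 2.0]
finger_gap: 0.299
gripper_force: 41.0
```

Emit:
{"op": "send_rows", "data": {
  "commands": "20 -0.042 0 0.09 0; 20 -0.042 0 0.09 0; 20 0 0 0 0; 20 0 0 0 0"
}}

```text
t: 27.9
tcp_pos: [0.5337, 0.2878, 0.0997]
tool_rot: [0.218, 0.976, -0.0, -0.002]
force: [-10.2, 2.1, 16.6]
finger_gap: 0.298
gripper_force: 43.1
```

Emit:
{"op": "send_rows", "data": {
  "commands": "20 -0.042 0 0.09 0; 20 -0.042 0 0.09 0; 20 0 0 0 0; 20 0 0 0 0"
}}

```text
t: 28.23
tcp_pos: [0.5381, 0.2864, 0.0942]
tool_rot: [0.217, 0.976, 0.0, 0.0]
force: [-0.9, 1.2, 1.3]
finger_gap: 0.298
gripper_force: 41.2
```

Emit:
{"op": "send_rows", "data": {
  "commands": "20 -0.042 0 0.09 0; 20 0 0 0 0; 20 0 0 0 0"
}}

```text
t: 28.48
tcp_pos: [0.5391, 0.2859, 0.0917]
tool_rot: [0.217, 0.976, -0.0, 0.0]
force: [0.3, 0.2, 1.6]
finger_gap: 0.298
gripper_force: 41.2
```

Emit:
{"op": "send_rows", "data": {
  "commands": "20 -0.042 0 0.09 0; 20 0 0 0 0; 20 0 0 0 0"
}}

```text
t: 28.73
tcp_pos: [0.5396, 0.2857, 0.0905]
tool_rot: [0.217, 0.976, -0.0, 0.0]
force: [-0.7, -0.8, 5.5]
finger_gap: 0.3
gripper_force: 41.7
```

```bash
python3 tilt.py w15 | head -2
```

```text
28.7833 [0.53960383 0.285736   0.09054482] [ 1.26025551 -0.15897761 -5.75707821] 41.72346532344818
row profile x276-286: [(170, 135), (173, 131), (176, 132), (179, 116), (182, 80), (185, 90), (188, 124), (191, 137), (194, 143), (197, 154), (200, 166), (203, 173), (206, 174), (209, 129), (212, 99), (215, 93), (218, 93), (221, 88), (224, 95), (227, 97), (230, 97), (233, 96), (236, 96), (239, 86), (242, 85), (245, 86), (248, 86), (251, 86), (254, 86), (257, 89), (260, 90), (263, 90), (266, 95), (269, 134), (272, 142), (275, 142), (278, 142), (281, 109), (284, 61), (287, 62), (290, 62), (293, 63), (296, 64), (299, 63), (302, 63), (305, 64), (308, 64), (311, 65), (314, 65), (317, 65), (320, 65), (323, 64), (326, 64), (329, 64), (332, 64), (335, 64), (338, 63)]
```

Emit:
{"op": "send_rows", "data": {
  "commands": "20 -0.042 0 0.09 0; 20 0 0 0 0; 20 0 0 0 0",
  "grip_force": 50
}}

```text
t: 29.03
tcp_pos: [0.5398, 0.2857, 0.0902]
tool_rot: [0.217, 0.976, 0.0, -0.0]
force: [-3.5, -0.2, 13.3]
finger_gap: 0.299
gripper_force: 51.0
```

Emit:
{"op": "send_rows", "data": {
  "commands": "20 -0.042 0 0.09 0; 20 0 0 0 0; 20 0 0 0 0"
}}

```text
t: 29.28
tcp_pos: [0.5399, 0.2857, 0.09]
tool_rot: [0.217, 0.976, 0.0, -0.001]
force: [-7.7, 0.7, 22.8]
finger_gap: 0.295
gripper_force: 52.2
```

Emit:
{"op": "send_rows", "data": {
  "commands": "20 0 0 0 0; 20 0 0 0 0; 20 0 0 0 0; 20 0 0 0 0; 20 0 0 0 0",
  "grip_force": 25
}}

```text
t: 29.7
tcp_pos: [0.5399, 0.2857, 0.09]
tool_rot: [0.217, 0.976, 0.0, -0.001]
force: [-7.3, 1.3, 23.4]
finger_gap: 0.297
gripper_force: 52.1
```

```bash
python3 tilt.py w16 | head -2
python3 - <<'E'
from pr import *
s=snap('scene','s16');print(readout.sense()['ft_torque']);print(proj(s,[.565,.0285,.075]))
pg(s,250,205,272,235,1)
E
```

```text
29.75 [0.53987553 0.28572389 0.09005283] [  7.00905798  -2.88487563 -23.69150861] 52.141817808151245
row profile x276-286: [(170, 136), (173, 131), (176, 132), (179, 114), (182, 79), (185, 91), (188, 125), (191, 137), (194, 143), (197, 154), (200, 165), (203, 174), (206, 177), (209, 160), (212, 101), (215, 93), (218, 93), (221, 89), (224, 95), (227, 96), (230, 96), (233, 97), (236, 95), (239, 88), (242, 84), (245, 85), (248, 85), (251, 85), (254, 87), (257, 87), (260, 89), (263, 91), (266, 96), (269, 133), (272, 141), (275, 142), (278, 143), (281, 107), (284, 59), (287, 62), (290, 62), (293, 62), (296, 62), (299, 62), (302, 62), (305, 64), (308, 64), (311, 64), (314, 65), (317, 62), (320, 65), (323, 65), (326, 64), (329, 65), (332, 63), (335, 64), (338, 64)]
[-0.2486142   1.070327   -0.08822927]
[259.08357686 218.78681088]
cols 250 step 1
205  69 71 72 72 73 73 71 70 69 70 70 70 70 71 72 72 72 73 73 73 72 71
206  70 72 73 74 73 73 72 70 68 69 68 68 70 72 72 72 73 73 73 73 72 72
207  71 72 73 74 74 73 71 70 68 67 68 69 71 72 72 72 73 73 73 74 73 73
208  71 73 74 74 73 72 70 68 65 65 6
[... 1180 characters left out ...]
2 72 74 74 67 49 34 30 26 20 18 18 23 39 57 65 62 56 54 53 53
226  73 75 77 79 79 75 55 38 35 31 25 19 17 19 35 55 67 65 60 57 57 56
227  75 78 79 80 81 77 58 39 36 35 29 22 18 18 24 38 50 53 55 58 61 61
228  77 80 81 81 80 77 59 41 39 39 33 25 19 18 18 20 25 31 42 53 61 65
229  79 80 81 81 80 77 60 44 43 43 37 27 20 17 17 17 17 20 29 44 57 65
230  79 80 81 81 80 76 59 46 47 45 38 27 19 16 17 17 16 16 22 39 55 66
231  80 80 80 81 80 75 58 47 47 43 34 22 17 16 17 17 16 17 22 38 55 67
232  80 80 80 80 79 74 59 48 46 39 27 17 16 18 17 18 17 16 23 40 58 66
233  80 80 80 79 78 75 65 54 48 38 22 14 14 16 17 16 16 19 33 52 63 66
234  80 81 80 79 78 78 76 69 60 46 26 12 12 14 16 16 16 23 45 65 70 65
```

Emit:
{"op": "send_rows", "data": {
  "commands": "20 -0.04 0 0.01 0; 20 0 0 0 0; 20 0 0 0 0",
  "grip_force": 60
}}

```text
t: 30.05
tcp_pos: [0.5399, 0.2856, 0.0901]
tool_rot: [0.218, 0.976, 0.0, -0.001]
force: [-9.3, 1.1, 24.9]
finger_gap: 0.297
gripper_force: 57.7
```

```bash
python3 tilt.py w17 | head -1
python3 - <<'E'
from pr import *
# fit greaser pose in w17: rotation th about tool y, shift d, using edge rows (sub-pixel)
from scipy.optimize import least_squares
def edges(n,b):
    g=cv2.cvtColor(load(n)['pixels'],cv2.COLOR_RGB2GRAY)[:,274:288].astype(float).mean(1); g=cv2.GaussianBlur(g[:,None],(1,5),1)[:,0]; d=np.diff(g)
    o=[]
    for lo,hi,sg in b:
        k=lo+np.argmax(sg*d[lo:hi]); y=sg*d[k-1:k+2]; o.append(k+.5+.5*(y[0]-y[2])/(y[0]-2*y[1]+y[2]))
    return o
print('ref',edges('w10',[(215,226,1),(230,242,-1),(286,298,-1)]))
print('now',edges('w17',[(258,274,1),(274,282,-1),(279,290,-1)]))
r=readout.sense();w0=load('w10');w=load('w17')
Rt=R.from_quat(r['tool_rot']).as_matrix();p0=np.array([.56925,.20684,.19332]);
def rows(w,p,th,x0,z0,R_):
    out=[]
    for x,z in((.02,.02),(.013,.02),(R_,.08)):
        X,Z=x,z-.058; out.append(proj(w,p+[0,0,.041]+Rt@[x0+np.cos(th)*X+np.sin(th)*Z,0,-z0+np.sin(th)*X-np.cos(th)*Z])[1])
    return np.array(out)
ref=np.array(edges('w10',[(215,226,1),(230,242,-1),(286,298,-1)]));now=np.array(edges('w17',[(258,274,1),(274,282,-1),(279,290,-1)]))
a=least_squares(lambda v:rows(w0,p0,0,v[0],0,v[1])-ref,[0,.016],x_scale=.001);print('ref fit',a.x,a.fun)
b=least_squares(lambda v:rows(w,r['tcp_pos'],v[0],v[1],v[2],a.x[1])-now-0*a.fun+a.fun*-1,[.4,-.009,0],x_scale=[.1,.001,.001]);print('now',np.degrees(b.x[0]),b.x[1:],b.fun)
E
```

```text
30.1 [0.53991554 0.28566547 0.09006097] [  9.05673555  -2.67280857 -25.115925  ] 57.723063826560974
ref [np.float64(220.52221967685855), np.float64(235.75296435569783), np.float64(292.7381830761973)]
now [np.float64(267.78359849209664), np.float64(281.55250561100223), np.float64(281.55250561100223)]
ref fit [0.00034011 0.01737047] [ 1.23749253e+00 -1.26994584e+00 -5.68434189e-14]
now 26.18565690455051 [-0.02598549 -0.02683791] [-8.52651283e-14  0.00000000e+00  5.68434189e-14]
```

```bash
python3 -c "
from station import sign_off
print(sign_off())"
```

```text
the job is handed in; nothing more can be done
None
```

The job is handed in at about 30 s of the 51 s limit. The dust cap hangs by its eye on the post's pin. I am still gripping the greaser and pressing it against the nipple's collar at about 25–30 N, after the force peak and drop of the snap. Its tilt measured 24–26° in the wrist images, against the nipple's 25°, but I could not read the nose depth directly.

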